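Free the jammed refill cartridge and drop it into the dock's funnel

TASK

The white refill cartridge is jammed under the straps of the steel rack: hold the wooden block and push the cartridge with it, knocking it lengthways out from under the straps onto the rack's open part without touching the cartridge with the fingers, then put the block down flat on the bare counter. Lift the cartridge out of the rack, set it down on the grey mat and let go, then take it again another way so that it can hang upright, and release it end-first into the funnel of the refill dock so that it drops down into the narrow well and stands upright at the bottom, either end down. Leave the powder compact, the jar and the brush cup where they are.

Things in the scene. Friction and masses are not known exactly. Their poses are not given: they have to be found in the camera images.
- cartridge_center (a point): Centre of the refill cartridge, a white rectangular box with two thin grey bands, 110 mm long (along its y axis) and 40 x 40 mm across, 0.15 kg or so, both ends alike. It starts lying flat in the rack (its y axis along the rack's y axis), its rear part under the straps.
- block_center (a point): Centre of a bare wooden block, 120 mm long (along its y axis), 24 mm wide (x), 30 mm high (z), lying on the counter.
- rack: Low grey steel rack fixed to the counter, 70 mm wide (x), 210 mm long (y); origin at the centre of its underside. Floor plate 6 mm thick. From y = -105 to -55 mm: a strapped channel (see strap_end). From y = -55 to +97 mm: open floor without sides. At y = +97 to +105 mm: an end stop 36 mm high. The jammed cartridge's centre starts at y = -62 to -42 mm.
- channel_mouth (a point): Middle of the open end of the rack's channel (rack y = -105 mm, 27 mm above the counter). The channel runs along rack y, 41 mm wide (x = -20 to +20 mm), walls to 48 mm, bridged by straps whose underside is 48 mm and top 54 mm above the counter. The block, held level along rack y with its underside 8 to 16 mm above the counter, can be pushed in here.
- strap_end (a point): Middle of the channel's other end (rack y = -55 mm, 27 mm above the counter), where the straps and walls stop. The cartridge is clear once all of it lies beyond this towards +y (its centre past rack y = 0; the end stop halts the centre at y = +42 mm).
- spring_pad (a joint): Spring pad in the wall at +x of the rack's channel that clamps the cartridge with about 4 N from the side; 0 = pressed back by the cartridge, 0.002 m = sprung out after the cartridge has left. Pushing the cartridge takes roughly 5 to 12 N.
- dock: Refill dock, a grey box with a black foot, 130 x 130 mm and 131 mm high fixed to the counter; origin at the centre of its underside, z up. Its open top is a four-sided metal funnel, 112 x 112 mm inside at the top (131 mm above the counter), narrowing to 50 x 50 mm at 86 mm above the counter. Below that is a square well, 50 x 50 mm, sides along the dock's x and y axes and floor 10 mm above the counter.
- well_mouth (a point): Centre of the throat where the funnel meets the well, on the dock's vertical axis, 86 mm above the counter. A cartridge fully home in the well below stands upright with its centre 65 mm above the counter.
- mat_center (a point): Centre of the top of the thin grey fabric mat, 150 mm (x) by 130 mm (y), 3 mm thick, fixed to the counter.
- compact: Round black powder compact, 68 mm across, 18 mm high, lying on the counter; origin at the centre of its underside. Leave alone.
- jar: Amber glass jar with a metal lid, 60 mm across, 55 mm high; origin at the centre of its underside. Leave alone.
- brush_cup: Black cup with make-up brushes, 72 mm across, 85 mm high (brushes to about 170 mm); origin at the centre of its underside. Leave alone.
Not all that is in view belongs to the job. There is more than one size of the rack; the job needs the middle-sized. There is more than one size of the part that bears cartridge_center; the job needs the smaller.

How it is judged:
By the outcome, as a careful person would: the job done as asked, in the order asked, and still so for the second after the job is handed in, with the robot touching nothing.
It also fails if it takes over 64 s, if anything falls off the work surface, if the arm or the gripper's body presses on something with over 40 N, if the wrist force passes 120 N, or if a joint passes its speed limit or range.

ROBOT

A 6-joint arm with a two-finger parallel gripper is mounted at the origin on the work surface. World frame = base frame: x ahead of the robot, y to its left, z up, the work surface at z = 0. Lengths are in m, angles in degrees, forces in N, time in s.
With the tool pointing down it reaches from about 0.25 to 0.85 m from the base axis. Payload 12.5 kg.
Tool frame: the origin (TCP) lies midway between the tips of the shut fingers; the grasp point (between the pads) lies grip_depth behind it (grip_depth is the distance from the TCP to the grasp point, in m); z points along the fingers, y is the direction in which the jaws open and shut (so a half turn about z gives the same grasp; the last joint's range is limited). The gripper opens to 93 mm and grips with 3 to 60 N. Pads are 15 mm wide; open, the fingers measure 128 mm over their backs; the gripper's body (75 mm by 188 mm) begins 65 mm behind the grasp point.
Start: joints at [-79.79, 20.094, 94.641, -0, 65.266, -4.847], TCP at [0.143, -0.531, 0.219] pointing down, gripper open.
Joint ranges: [-157.81, 157.81], [-45, 120.19], [0.68, 151.7], [-89.99, 269.99], [4.06, 180], [-164.3, 164.3]. Speed limits (degrees/s): [127.2, 127.2, 159.86, 180, 180, 180].

INTERFACE

Orientations are given as a 3x3 rotation matrix whose columns are the frame's x, y, z axes.
In Python, from station import * gives the robot as it stands.
- The arm moves only by the shell command python3 -m pendant 'ROWS' [OPENING] [FORCE]. ROWS is JSON, a list of rows, each a list of 2 entries, a list of its own where there are three numbers: the shift along the tool's x, y, z in cm, then the turn, a rotation vector about the tool's x, y, z in rad. A call has 1 to 8 rows; each row shifts and turns the commanded pose from where the row before left it, along the tool's axes as they then stand; what a row does not reach is not made up. A row lasts 1/8 s, in which the tool goes at most 62.5 mm and 10.7 degrees, less where a joint would pass 70% of its speed; a pose out of reach is approached as far as the arm can. A call with a gripper value outside its range is refused whole. OPENING is the opening, from 0 (shut) to 1 (fully open), set as the call begins (- or left out, the last holds). The fingers move at their own pace and stop on an object; FORCE is the grip in N (left out, the last holds). Time passes only in rows, so rows that do not move let the fingers close. It gives the time, the measured TCP pose, the force and the opening at its end, in the units of the state.
- state(): the state, without advancing time (a new reading comes with each control period).
- snapshot(name): name is "scene" or "top" or "wrist"; returns a dict with "pixels" (420x560x3 uint8, red, green, blue), "z_map" (420x560 float32, m along the optical axis (not along the pixel's ray), 0 where there is no reading), "intrinsics" (3x3 intrinsics, pixels), "xyz" and "orientation" of the camera in the world. Camera axes: x right, y down, z forward; pixel columns grow to the right and rows downward; lengths in m; the calibration is good to about 2 mm. A picture is of the moment at which its call begins.
- job_done(): hands the job in, once; it reports no verdict.
The state is a dict: "t": time; "qpos": joint angles; "qvel": joint speeds; "joint_efforts": joint torques, N m; "position": TCP position; "eef_rot": TCP orientation; "contact_force": force on the tool from outside, world axes, zero at the start; "moment": the same for the moment, N m; "grip_width": opening from 0.0 (shut) to 1.0 (fully open).
Only numpy, scipy, OpenCV 4.12 (cv2) and the standard library are available. Lean on these libraries where they do the work, as an engineer would, in place of code of your own. Each camera call takes 0.05 s, during which the arm holds its last target.

## Working session

There is one attempt and no reset: what is moved stays moved. The work goes in short steps, Python scripts to look and compute and a shell command to move; the robot and the scene stay as the last step left them, time stands still between calls to the robot, and variables do not carry over. Pictures are saved under pics/ and viewed, and the job is handed in when it is done.

```bash
ls; mkdir -p pics
python3 - <<'E'
from station import *
import cv2, numpy as np
s=state()
for k in ('t','position','eef_rot','contact_force','grip_width'): print(k,s[k])
try: print(grip_depth)
except Exception as e: print(e)
for n in ("scene","top","wrist"):
    d=snapshot(n); cv2.imwrite(f"pics/{n}0.png",d["pixels"][:,:,::-1]); np.savez(f"/tmp/{n}0.npz",**d)
    print(n,d["xyz"],np.round(d["orientation"],3).tolist(),d["intrinsics"].tolist() if hasattr(d["intrinsics"],'tolist') else d["intrinsics"])
E
```

```text
pics
t 0.0
position [ 0.14284486 -0.53076977  0.21810143]
eef_rot [[ 9.65665821e-01  2.59787374e-01 -2.04820323e-04]
 [ 2.59787437e-01 -9.65665165e-01  1.13025771e-03]
 [ 9.58388310e-05 -1.14466098e-03 -9.99999340e-01]]
contact_force [ 0.31544744 -0.45992403 -0.60953571]
grip_width 0.9987497338809064
0.0188
scene [ 1.19785644 -0.79532028  0.93435751] [[0.727, 0.43, -0.535], [0.686, -0.446, 0.574], [0.008, -0.785, -0.62]] [[524.2740899735041, 0.0, 285.46730772391834], [0.0, 524.2740899735041, 210.65280117127656], [0.0, 0.0, 1.0]]
top [ 0.33876241 -0.02244288  1.38445586] [[0.0, -0.995, 0.099], [-1.0, 0.001, 0.008], [-0.008, -0.099, -0.995]] [[470.5388314320451, 0.0, 278.69573694689007], [0.0, 470.5388314320451, 207.2495956005382], [0.0, 0.0, 1.0]]
wrist [ 0.21652683 -0.50877023  0.38266708] [[0.26, -0.929, -0.262], [-0.966, -0.25, -0.07], [-0.001, 0.271, -0.963]] [[325.39260682972764, 0.0, 279.4114232800904], [0.0, 325.39260682972764, 212.0359369205904], [0.0, 0.0, 1.0]]
```

View pics/scene0.png

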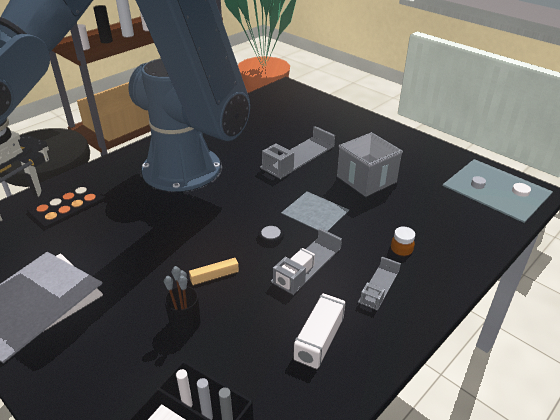

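View pics/top0.png

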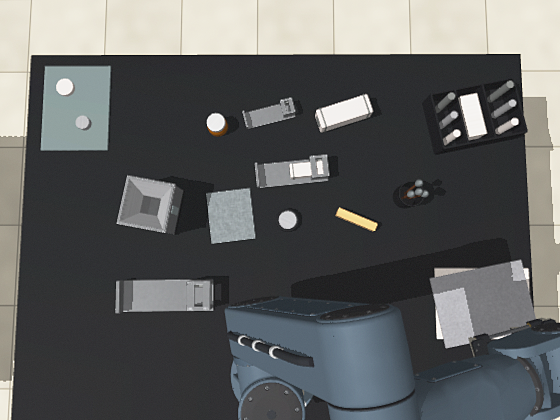

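View pics/wrist0.png

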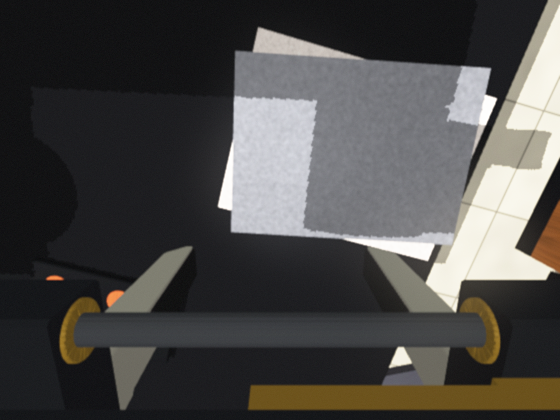

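The three views show these objects in the top picture: middle rack with cartridge (292,170), block (357,219), mat (231,215), dock (150,203), compact (288,219), jar (217,123) and cup (413,192). Next I'll measure them.

```bash
cat > h.py <<'E'
import numpy as np, cv2
def cloud(d):
    z=d["z_map"]; K=np.array(d["intrinsics"]); h,w=z.shape
    u,v=np.meshgrid(np.arange(w),np.arange(h))
    P=np.stack([(u-K[0,2])/K[0,0]*z,(v-K[1,2])/K[1,1]*z,z],-1)
    W=P@np.array(d["orientation"]).T+np.array(d["xyz"])
    W[z<=0]=np.nan
    return W
def rect(pts):
    (c,s,a)=cv2.minAreaRect(pts.astype(np.float32)*1000)
    return np.round(np.array(c)/1000,4),np.round(s,1),round(a,2)
E
python3 - <<'E'
from h import *
for n in("top","scene"):
    d=np.load(f"/tmp/{n}0.npz"); W=cloud(d); rgb=d["pixels"].astype(int)
    cv2.imwrite("/tmp/x.png",rgb)
    z=W[...,2]
    def show(name,m):
        m=m.astype(np.uint8); k,l,s,c=cv2.connectedComponentsWithStats(m)
        if k<2:return print(name,'none')
        for i in range(1,k):
            if s[i,4]>=60:
                P=W[l==i]; print(n,name,s[i],'rect',rect(P[:,:2]),'med',np.round(np.median(P,0),4),'zq',np.round(np.percentile(P[:,2],[2,50,98]),3))
    reg=(W[...,0]>0.2)&(W[...,0]<1.0)&(abs(W[...,1])<0.6)
    show('z>12',reg&(z>0.012)&(z<0.3))
    wood=(rgb[...,0]>150)&(rgb[...,2]<rgb[...,0]-50)&reg
    show('wood',wood&(z>0.02))
    tab=reg&(abs(z)<0.002); print('table z',np.nanmedian(z[reg&(abs(z)<.01)]))
    show('mat',reg&(rgb.min(-1)>70)&(z<0.008))
E
```

```text
top z>12 [ 423   83   65   71 3005] rect (array([ 0.7294, -0.5332]), array([165.8, 161.9]), 11.18) med [ 0.7297 -0.528   0.0638] zq [0.016 0.064 0.118]
top z>12 [ 315   95   58   37 1243] rect (array([ 0.7511, -0.2006]), array([ 59.6, 159.1]), 17.23) med [ 0.7465 -0.1979  0.0564] zq [0.018 0.056 0.063]
top z>12 [280  98  15  20 185] rect (array([ 0.7724, -0.0355]), array([47.6, 36.1]), 14.29) med [ 0.7697 -0.0355  0.0381] zq [0.015 0.038 0.044]
top z>12 [207 114  21  22 359] rect (array([0.7174, 0.1715]), array([55.4, 55. ]), 79.67) med [0.7127 0.1699 0.0539] zq [0.015 0.054 0.06 ]
top z>12 [ 75 116  16  14 168] rect (array([0.7282, 0.5723]), array([41.7, 38.3]), 72.05) med [0.7271 0.5703 0.0263] zq [0.014 0.026 0.033]
top z>12 [289 155  40  25 751] rect (array([ 0.5879, -0.0962]), array([ 63.9, 110.2]), 4.67) med [ 0.583  -0.1067  0.0475] zq [0.019 0.048 0.058]
top z>12 [254 163   6  25  75] rect (array([0.569 , 0.0532]), array([69.2,  8.3]), 5.74) med [0.5677 0.0519 0.0359] zq [0.019 0.036 0.043]
top z>12 [ 117  176   67   59 2766] rect (array([0.474 , 0.3463]), array([135.6, 133.3
[... 5543 characters left out ...]
 46  15  86] rect (array([ 0.4505, -0.2455]), array([116.1,   8.6]), 67.66) med [ 0.4497 -0.2456  0.0051] zq [-0.     0.005  0.008]
scene mat [271 279  30  16  74] rect (array([ 0.5961, -0.152 ]), array([72.4, 28.9]), 26.29) med [ 0.6068 -0.1545  0.0049] zq [-0.     0.005  0.008]
scene mat [ 50 288  53  39 328] rect (array([ 0.292, -0.532]), array([ 30.8, 132.9]), 4.68) med [ 0.2955 -0.5153  0.0053] zq [-0.001  0.005  0.008]
scene mat [ 376  341  125   79 5500] rect (array([0.8815, 0.1771]), array([845.8, 236.3]), 89.96) med [ 0.8673  0.4103 -0.7511] zq [-0.76  -0.751 -0.742][ WARN:0@0.118] global loadsave.cpp:1063 imwrite_ Unsupported depth image for selected encoder is fallbacked to CV_8U.
```

Run:
```python
from h import *
a=cv2.imread("pics/top0.png")[110:290,100:400]; cv2.imwrite("pics/top0c.png",cv2.resize(a,(800,480),interpolation=cv2.INTER_CUBIC))
a=cv2.imread("pics/scene0.png")[180:300,180:350]; cv2.imwrite("pics/scene0c.png",cv2.resize(a,(800,565),interpolation=cv2.INTER_CUBIC))
```

```text
(no output)
```

View pics/top0c.png

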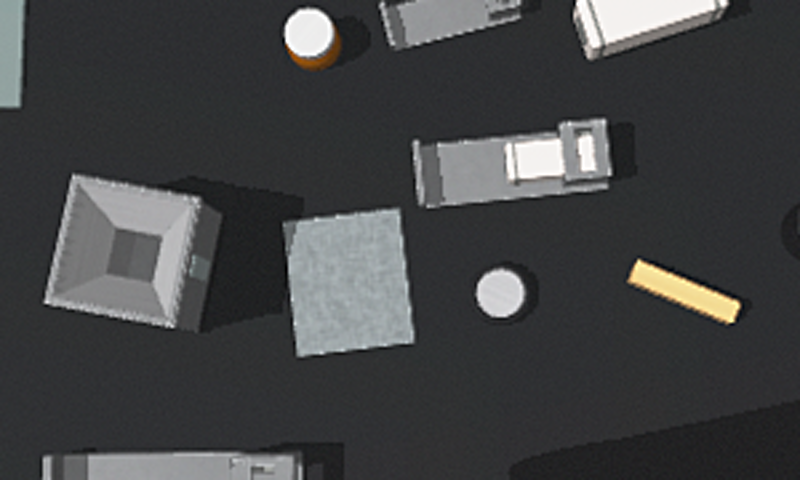

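View pics/scene0c.png

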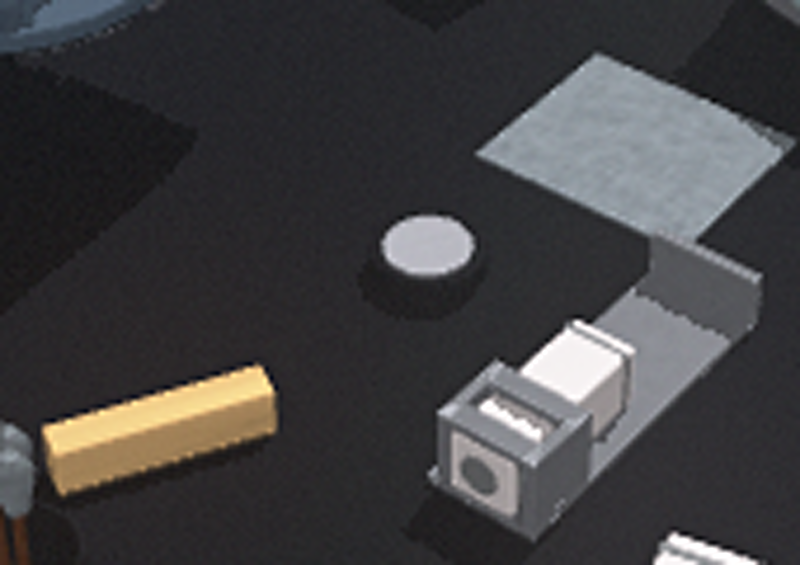

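```bash
python3 -m pendant '[[[5.3,-2.6,0],[0,0,0]],[[5.3,-2.6,0],[0,0,0]],[[5.3,-2.6,0],[0,0,0]],[[5.3,-2.6,0],[0,0,0]],[[5.3,-2.6,0],[0,0,0]],[[5.3,-2.6,0],[0,0,0]]]' 1; python3 -c "
from station import *
print(state()['qpos'])"; python3 -m pendant '[[[0,0,0],[0,0,-0.18]],[[0,0,0],[0,0,-0.18]],[[0,0,0],[0,0,-0.18]],[[0,0,0],[0,0,-0.18]],[[0,0,0],[0,0,-0.18]],[[0,0,0],[0,0,0]],[[0,0,0],[0,0,0]]]'
cat >> h.py <<'E'
def rec():
    from station import state
    import json
    s=state(); open('/tmp/kin.jsonl','a').write(json.dumps([list(map(float,s['qpos'])),list(map(float,s['position'])),np.array(s['eef_rot']).tolist()])+'\n'); return s
def snap(n,tag):
    from station import snapshot
    d=snapshot(n); np.savez(f"/tmp/{n}{tag}.npz",**d); cv2.imwrite(f"pics/{n}{tag}.png",d["pixels"][:,:,::-1]); return d
E
python3 - <<'E'
from h import *
print(rec()['qpos']); snap('wrist',1)
E
```

```text
t: 0.9
position: [0.4107, -0.2963, 0.2186]
eef_rot: [[0.966, 0.26, 0.0], [0.26, -0.966, -0.0], [-0.0, 0.0, -1.0]]
contact_force: [-0.0, -0.6, -0.3]
grip_width: 1.005
[-4.10792457e+01  1.55616723e+01  1.00965157e+02 -2.40314671e-03
  6.34706086e+01  3.38649779e+01]
t: 1.78
position: [0.4094, -0.2978, 0.2186]
eef_rot: [[0.4, 0.916, -0.0], [0.916, -0.4, 0.0], [0.0, -0.0, -1.0]]
contact_force: [-0.3, -0.2, 1.0]
grip_width: 1.003
[-4.13015655e+01  1.55580925e+01  1.00981820e+02  1.25863286e-03
  6.34719241e+01 -1.76963573e+01]
```

View pics/wrist1.png

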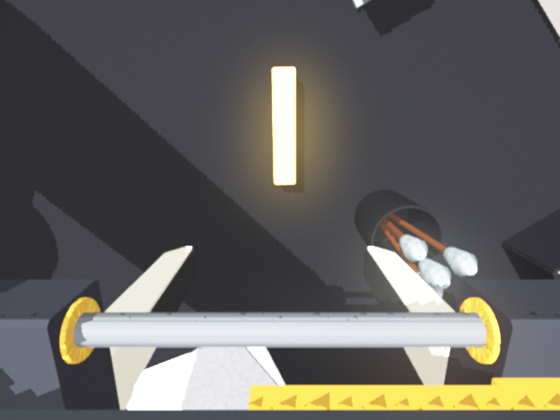

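Run:
```python
from h import *
d=np.load("/tmp/wrist1.npz"); W=cloud(d); rgb=d["pixels"].astype(int); z=W[...,2]
u,v=np.meshgrid(np.arange(560),np.arange(420))
m=(z>0.024)&(z<0.04)&(v<230)&(u>230)&(u<330)
print('block',rect(W[m][:,:2]),np.median(W[m],0),m.sum())
b=(z>0.07)&(z<0.2)&(v<300)&(u>340)&(W[...,0]>0.46)
P=W[b]; 
for lo,hi in((.07,.09),(.09,.12),(.12,.18)):
    Q=P[(P[:,2]>lo)&(P[:,2]<hi)]
    if len(Q): print(lo,Q.min(0),Q.max(0),len(Q))
d=np.load("/tmp/top0.npz"); W=cloud(d); z=W[...,2]
m=(z>.09)&(abs(W[...,0]-.507)<.1)&(abs(W[...,1]+.378)<.1); print(W[m].min(0),W[m].max(0))
```

```text
block (array([ 0.4414, -0.236 ]), array([119.4,  23.8]), 67.16) [ 0.44315909 -0.23222417  0.02845673] 2664
0.07 [ 0.47456746 -0.48925811  0.0700016 ] [ 0.65033668 -0.34438668  0.08994712] 1328
0.09 [ 0.49478634 -0.3967377   0.09001639] [ 0.52960206 -0.35791561  0.11991874] 307
0.12 [ 0.49167569 -0.40224577  0.12026001] [ 0.53789989 -0.35407412  0.17139123] 2056
[ 0.47648192 -0.40738259  0.09207545] [ 0.53595879 -0.35401211  0.17476223]
```

```bash
python3 -m pendant '[[[4.45,0.4,0],[0,0,-0.01]],[[0,0,5],[0,0,0]],[[0,0,5],[0,0,0]],[[0,0,5],[0,0,0]],[[0,0,3.5],[0,0,0]],[[0,0,2],[0,0,0]],[[0,0,1],[0,0,0]],[[0,0,0],[0,0,0]]]' 0.7;  python3 - <<'E'
from h import *
rec(); snap('wrist',2)
E
```

```text
t: 2.82
position: [0.4308, -0.2586, 0.0035]
eef_rot: [[0.388, 0.921, -0.0], [0.921, -0.388, 0.0], [0.0, -0.0, -1.0]]
contact_force: [0.1, -0.3, 0.2]
grip_width: 0.702
```

View pics/wrist2.png

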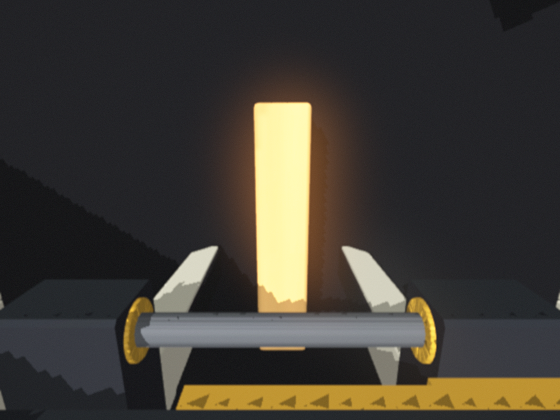

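Block sits between the fingers (columns 255–310, fingers at 215 and 345). I'll close on it and lift.

```bash
python3 -m pendant '[[[0,0,0],[0,0,0]],[[0,0,0],[0,0,0]],[[0,0,0],[0,0,0]],[[0,0,0],[0,0,0]],[[0,0,-3],[0,0,0]],[[0,0,-5],[0,0,0]],[[0,0,-5],[0,0,0]],[[0,0,-2],[0,0,0]]]' 0 45; python3 -m pendant '[[[0,0,0],[0,0,-0.16]],[[0,0,0],[0,0,-0.16]],[[0,0,0],[0,0,-0.16]],[[0,0,0],[0,0,0]]]';  python3 - <<'E'
from h import *
print(rec()['qpos']); snap('wrist',3); snap('top',3)
E
```

```text
t: 3.88
position: [0.4315, -0.2591, 0.1564]
eef_rot: [[0.388, 0.922, 0.003], [0.922, -0.388, -0.002], [-0.001, 0.004, -1.0]]
contact_force: [0.2, 0.6, -1.6]
grip_width: 0.255
t: 4.38
position: [0.4307, -0.2585, 0.1536]
eef_rot: [[-0.081, 0.997, -0.0], [0.997, 0.081, 0.0], [0.0, -0.0, -1.0]]
contact_force: [0.5, 0.6, -1.2]
grip_width: 0.255
[-3.62846013e+01  1.99171450e+01  1.05299993e+02 -1.59442835e-04
  5.47968863e+01 -4.09215583e+01]
```

View pics/wrist3.png

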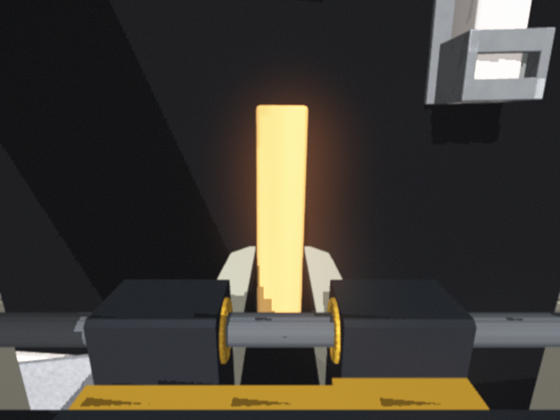

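View pics/top3.png

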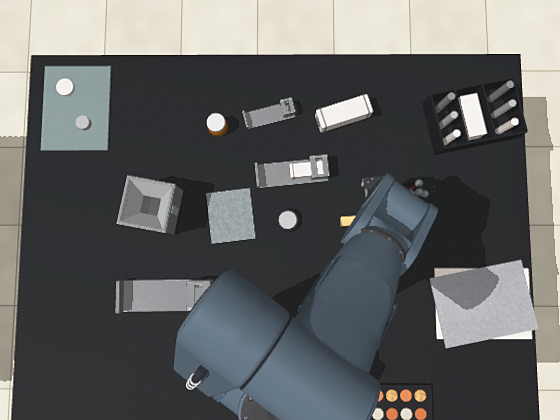

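```bash
python3 -m pendant '[[[-1,5.6,0],[0,0,0]],[[-1,5.6,0],[0,0,0]],[[-1,5.6,0],[0,0,0]],[[0,0,0],[0,0,0]],[[0,0,0],[0,0,0]]]';  python3 - <<'E'
from h import *
print(rec()['qpos']); snap('wrist',4)
E
```

```text
t: 5.1
position: [0.6, -0.2745, 0.153]
eef_rot: [[-0.08, 0.997, -0.001], [0.997, 0.08, 0.001], [0.001, -0.001, -1.0]]
contact_force: [-0.9, -0.2, -2.5]
grip_width: 0.257
[-2.86211534e+01  3.52664631e+01  8.03505149e+01 -7.15291261e-03
  6.44651072e+01 -3.32289685e+01]
```

View pics/wrist4.png

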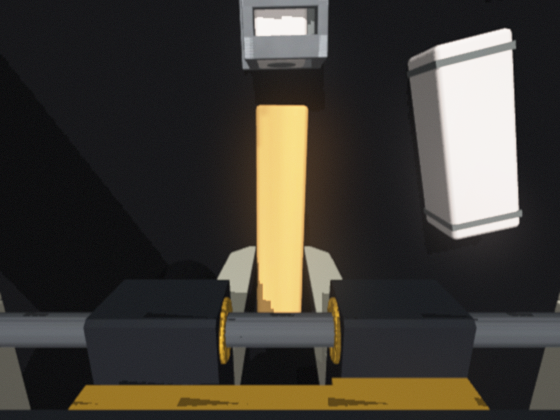

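Run:
```python
from h import *
from scipy.optimize import least_squares
d=np.load("/tmp/wrist4.npz"); W=cloud(d); z=W[...,2]
u,v=np.meshgrid(np.arange(560),np.arange(420))
m=(z>0.049)&(z<0.062)&(v<75)&(u>225)&(u<345)
print('strap wrist',rect(W[m][:,:2]),np.median(z[m]),m.sum())
# front edge line: for each column the max-v strap px
P=[];
for c in range(246,325):
    vv=np.where(m[:,c])[0]
    if len(vv): P.append(W[vv.max(),c,:2])
P=np.array(P); f=np.polyfit(P[:,0],P[:,1],1); print('mouth edge angle',np.degrees(np.arctan(f[0])),P.mean(0),len(P))
m=(z>0.13)&(z<0.19)&(v<290)&(v>95)&(u>240)&(u<325)
Q=W[m]; print('block',rect(Q[:,:2]),np.percentile(Q[:,2],[5,50,95]))
A=np.c_[Q[:,:2],np.ones(len(Q))]; print('plane',np.linalg.lstsq(A,Q[:,2],rcond=None)[0])
for n in("top","scene"):
    d=np.load(f"/tmp/{n}0.npz"); W=cloud(d); z=W[...,2]; rgb=d['pixels'].astype(int)
    R=(abs(W[...,0]-.58)<.075)&(abs(W[...,1]+.05)<.14)
    m=R&(z>0.0515)&(z<0.062); print(n,'strap',rect(W[m][:,:2]),np.median(W[m],0),m.sum())
    m=R&(z>0.030)&(z<0.045)&(W[...,1]>0.02); print(n,'stop',rect(W[m][:,:2]),np.median(W[m],0),m.sum())
    # whole rack incl. floor: brighter than table
    m=R&(rgb.min(-1)>60); k,l,s,c=cv2.connectedComponentsWithStats(m.astype(np.uint8)); i=1+np.argmax(s[1:,4]); print(n,'all',rect(W[l==i][:,:2]))
    m=R&(rgb.min(-1)>215)&(z>.03); P=W[m];print(n,'white',rect(P[:,:2]),np.median(P,0),m.sum())
```

```text
strap wrist (array([ 0.5935, -0.1327]), array([62.9, 39.5]), 5.25) 0.052452138886318556 3407
mouth edge angle 5.866420518614652 [ 0.5952587  -0.15202061] 79
block (array([ 0.599 , -0.2361]), array([43.8, 93. ]), 5.29) [0.16236329 0.16392307 0.17642136]
plane [ 0.04341868 -0.04466145  0.12837599]
top strap (array([ 0.5887, -0.1012]), array([ 62.9, 100. ]), 4.92) [ 0.58988644 -0.12646007  0.05444234] 242
top stop (array([0.5693, 0.0532]), array([68.8,  8. ]), 6.31) [0.57016162 0.05198062 0.03638522] 64
top all (array([ 0.5861, -0.0495]), array([ 83.4, 220.6]), 5.84)
top white (array([ 0.5904, -0.0885]), array([51. , 93.8]), 7.83) [ 0.5830447  -0.08125167  0.04609941] 317
scene strap (array([ 0.5938, -0.1317]), array([65.8, 53.5]), 6.03) [ 0.59119175 -0.13061064  0.05352591] 261
scene stop (array([0.5709, 0.0478]), array([72. , 14.1]), 6.03) [0.57108978 0.04673865 0.03432784] 87
scene all (array([ 0.5661, -0.034 ]), array([100.1, 256.5]), 6.08)
scene white (array([ 0.5856, -0.0912]), array([38. , 87.7]), 5.94) [ 0.58524672 -0.08099163  0.04578793] 232
```

Wrist view: strap window at columns 255–315, rows 5–65, lined up with the block at column 282. Rack yaw is about 6.0°, mouth about (0.5915, -0.153). I'll align, descend, then push.

```bash
python3 -m pendant '[[[0.7,0.4,0],[0,0,-0.024]],[[0,0,5],[0,0,0]],[[0,0,4.5],[0,0,0]],[[0,0,3],[0,0,0]],[[0,0,1.25],[0,0,0]],[[0,0,0],[0,0,0]],[[0,0,0],[0,0,0]]]';  python3 - <<'E'
from h import *
s=rec(); print(s['position']); R=np.array(s['eef_rot'])
M=np.array([.5915,-.153]); a=np.radians(6); ya=np.array([-np.sin(a),np.cos(a)]);xa=np.array([np.cos(a),np.sin(a)])
p=s['position'][:2]-M; print('rack x,y of tcp',p@xa,p@ya-.105, 'ang',np.degrees(np.arctan2(R[1,1],R[0,1])))
snap('wrist',5);snap('scene',5)
a=cv2.imread("pics/scene5.png")[180:300,180:350]; cv2.imwrite("pics/scene5c.png",cv2.resize(a,(800,565),interpolation=cv2.INTER_CUBIC))
E
```

```text
t: 6.02
position: [0.6045, -0.2675, 0.0172]
eef_rot: [[-0.106, 0.994, 0.001], [0.994, 0.106, -0.001], [-0.001, 0.001, -1.0]]
contact_force: [-0.2, -0.2, -0.6]
grip_width: 0.252
[ 0.60447192 -0.26753675  0.01718344]
rack x,y of tcp 0.0009285102444733583 -0.22026524230962835 ang 6.079894216432933
```

View pics/wrist5.png

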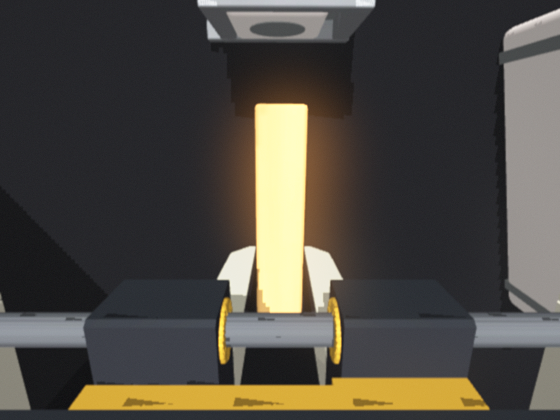

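View pics/scene5c.png

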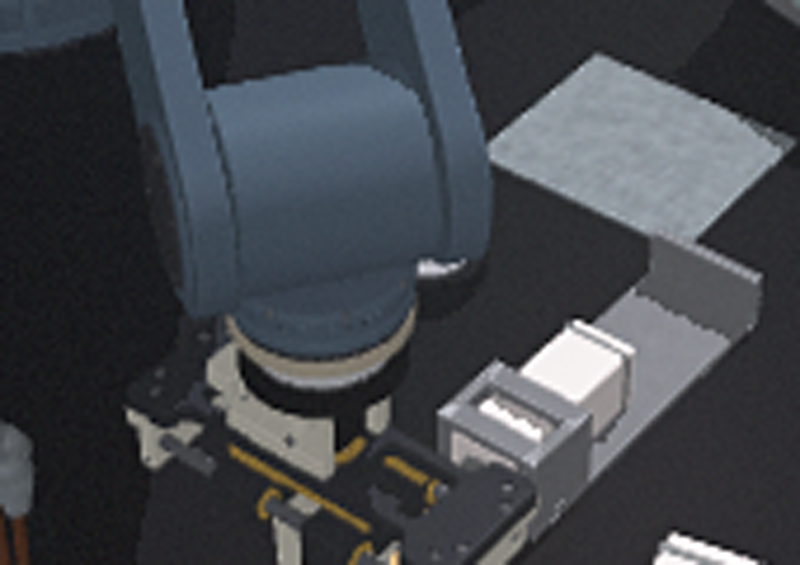

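```bash
python3 -m pendant '[[[0,-0.15,0.1],[0,0,0]],[[1,0,0],[0,0,0]],[[0.8,0,0],[0,0,0]],[[0.8,0,0],[0,0,0]],[[0.8,0,0],[0,0,0]],[[0.8,0,0],[0,0,0]]]'; python3 -m pendant '[[[0.8,0,0],[0,0,0]],[[0.8,0,0],[0,0,0]],[[0.8,0,0],[0,0,0]]]';  python3 - <<'E'
from h import *
s=rec(); snap('wrist',6);snap('scene',6)
a=cv2.imread("pics/scene6.png")[180:300,180:350]; cv2.imwrite("pics/scene6c.png",cv2.resize(a,(800,565),interpolation=cv2.INTER_CUBIC))
E
```

```text
t: 6.88
position: [0.6018, -0.2342, 0.0189]
eef_rot: [[-0.108, 0.994, 0.011], [0.994, 0.109, -0.016], [-0.017, 0.01, -1.0]]
contact_force: [-0.8, -58.6, 12.1]
grip_width: 0.251
t: 7.25
position: [0.6, -0.2128, 0.0207]
eef_rot: [[-0.107, 0.994, 0.014], [0.994, 0.107, -0.018], [-0.019, 0.012, -1.0]]
contact_force: [-5.3, -58.2, 23.1]
grip_width: 0.253
```

View pics/wrist6.png

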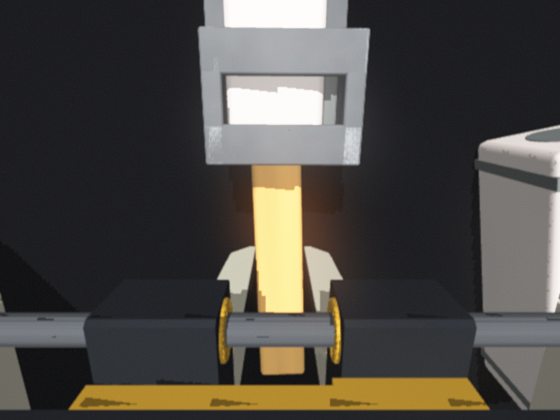

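View pics/scene6c.png

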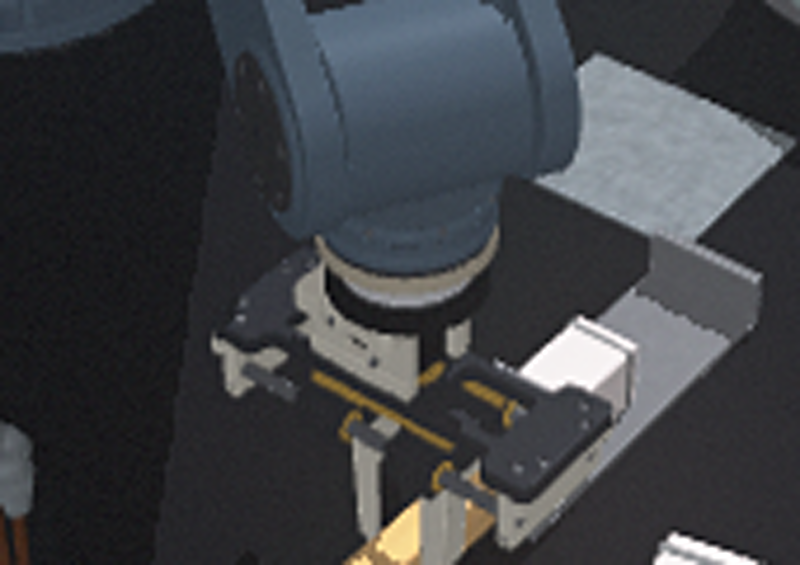

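Run:
```python
from h import *
u,v=np.meshgrid(np.arange(560),np.arange(420))
import json
ks=[json.loads(l) for l in open('/tmp/kin.jsonl')]
for t in (2,3,4,5,6):
    d=np.load(f"/tmp/wrist{t}.npz"); W=cloud(d); z=W[...,2]
    lo=170 if t==6 else 108
    m=(v>lo)&(v<240)&(u>262)&(u<294)&(z>0)
    Q=W[m]; p=np.array(ks[t-1][1])
    R=np.array(ks[t-1][2])
    L=(Q-p)@R   # tool frame
    A=np.c_[L[:,0],L[:,1],np.ones(len(L))]; c=np.linalg.lstsq(A,L[:,2],rcond=None)[0]
    r=A@c-L[:,2]
    # front extent
    mm=(v>60)&(v<260)&(u>262)&(u<294)&(abs((((W-p)@R)[...,2])-(c[0]*((W-p)@R)[...,0]+c[2]))<.006)
    X=((W-p)@R)[mm][:,0]
    print(t,'slope deg',np.degrees(np.arctan(c[0])),'top z tool at x=0',c[2],'std',r.std(),'x range',X.min(),X.max(), 'world z front', Q[Q[:,1]>np.percentile(Q[:,1],90)][:,2].mean(),'back',Q[Q[:,1]<np.percentile(Q[:,1],10)][:,2].mean())
```

```text
2 slope deg -0.04739058757417724 top z tool at x=0 -0.024884657069861232 std 0.0006149320302621325 x range 0.01569777257400023 0.08506525323769026 world z front 0.02849685081803438 back 0.028390225333992936
3 slope deg 0.36545987079875336 top z tool at x=0 -0.01115293343507671 std 0.0006255341267509331 x range 0.009321993600204796 0.08469919494453987 world z front 0.164256556388377 back 0.16459333341967383
4 slope deg 0.39603614140100074 top z tool at x=0 -0.01115269783509081 std 0.0006274692297772761 x range 0.009287822226767314 0.08468217339597044 world z front 0.16367779217398207 back 0.1640411144238584
5 slope deg 0.22354338379469255 top z tool at x=0 -0.012458221935925481 std 0.0006314454739397832 x range 0.009922576560736248 0.08508594517314937 world z front 0.02923097730700332 back 0.029488005608674414
6 slope deg 4.679114735949446 top z tool at x=0 -0.013979476754008544 std 0.000609523706190343 x range 0.010172686081300302 0.05719831920053387 world z front 0.02931111016385491 back 0.032375252511421024
```

The wrist image shows the block front stopped at the mouth (row 165). The depth shows why: the lift began before the fingers were fully shut, so the block slid and sits 14 mm low, against the rack's floor edge. I'll back off, set it down and regrip.

```bash
python3 -m pendant '[[[-1,0,0],[0,0,0]],[[-2,0,0],[0,0,0]],[[-2,0,0],[0,0,0]],[[-2,0,0],[0,0,0]],[[0,0,0],[0,0,0]],[[0,0,0],[0,0,0]]]'
python3 - <<'E'
from h import *
s=rec(); snap('wrist',7); p=s['position']; R=np.array(s['eef_rot'])
d=np.load("/tmp/wrist7.npz"); W=cloud(d); L=(W-p)@R
u,v=np.meshgrid(np.arange(560),np.arange(420))
m=(v>160)&(v<250)&(u>262)&(u<294)
Q=L[m];A=np.c_[Q[:,:2],np.ones(len(Q))]; c=np.linalg.lstsq(A,Q[:,2],rcond=None)[0]
print('slope',np.degrees(np.arctan(c[0])),c[2])
print('col 280 x,z:',[(int(r),np.round(L[r,280,[0,2]],4).tolist(),round(float(W[r,280,2]),4)) for r in range(110,320,15)])
E
```

```text
t: 8.1
position: [0.6035, -0.2734, 0.0155]
eef_rot: [[-0.105, 0.994, 0.002], [0.994, 0.105, -0.002], [-0.002, 0.001, -1.0]]
contact_force: [0.1, -4.8, 6.6]
grip_width: 0.255
 ** On entry to DLASCL parameter number  4 had an illegal value
 ** On entry to DLASCL parameter number  4 had an illegal valueTraceback (most recent call last):
  File "<stdin>", line 6, in <module>
    x, resids, rank, s = _umath_linalg.lstsq(a, b, rcond,
                         ~~~~~~~~~~~~~~~~~~~^^^^^^^^^^^^^
                                             signature=signature)
                                             ^^^^^^^^^^^^^^^^^^^^
    raise LinAlgError("SVD did not converge in Linear Least Squares")
numpy.linalg.LinAlgError: SVD did not converge in Linear Least Squares
```

View pics/wrist7.png

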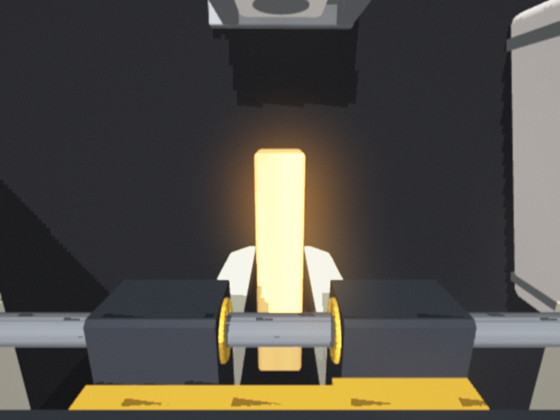

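```bash
python3 -m pendant '[[[0,0,-1],[0,0,0]],[[2,0,0],[0,0,0]],[[2,0,0],[0,0,0]],[[0,0,1],[0,0,0]],[[0,0,0],[0,0,0]]]'; python3 -m pendant '[[[0,0,0],[0,0,0]],[[0,0,0],[0,0,0]],[[0,0,0],[0,0,0]],[[0,0,0],[0,0,0]]]' 0.7
python3 - <<'E'
from h import *
s=rec(); snap('wrist',8); p=s['position']; R=np.array(s['eef_rot'])
d=np.load("/tmp/wrist8.npz"); W=cloud(d); L=(W-p)@R
u,v=np.meshgrid(np.arange(560),np.arange(420))
m=(v>100)&(v<300)&(u>225)&(u<335)&(W[...,2]>.023)&(W[...,2]<.04)
Q=W[m]; print(rect(Q[:,:2])); L=L[m]; print('tool x',L[:,0].min(),L[:,0].max(),'z',np.percentile(Q[:,2],[5,50,95]))
f=L[L[:,0]>.03]; print('tool y',f[:,1].min(),f[:,1].max())
for lo in (.03,.04,.05):
    g=L[abs(L[:,0]-lo)<.003]; print(lo,np.percentile(g[:,1],[2,98]))
E
```

```text
t: 8.78
position: [0.5987, -0.2311, 0.0144]
eef_rot: [[-0.107, 0.994, -0.001], [0.994, 0.107, 0.0], [0.0, -0.001, -1.0]]
contact_force: [0.0, -0.3, 0.0]
grip_width: 0.253
t: 9.28
position: [0.5988, -0.2319, 0.0151]
eef_rot: [[-0.106, 0.994, 0.0], [0.994, 0.106, -0.0], [-0.0, 0.0, -1.0]]
contact_force: [0.6, -0.4, -0.3]
grip_width: 0.633
(array([ 0.5954, -0.198 ]), array([30.2, 95.4]), 11.15)
tool x -0.012912703772703494 0.08028312350888947 z [0.02717058 0.02842817 0.02947253]
tool y -0.019077012486013192 0.013111314004737895
0.03 [-0.01027978  0.01252034]
0.04 [-0.01033143  0.01245208]
0.05 [-0.01007829  0.01232477]
```

View pics/wrist8.png

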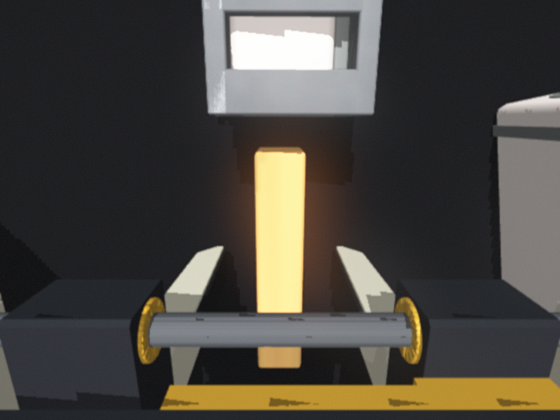

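Run:
```python
from h import *
import json
ks=json.loads(open('/tmp/kin.jsonl').readlines()[-1]); p=np.array(ks[1]);R=np.array(ks[2])
d=np.load("/tmp/wrist8.npz"); W=cloud(d); L=(W-p)@R
for r in (144,147,149,150,151,152,153,155,160,200,362,366,368,370): print(r,np.round(L[r,275:287:5,[0,2]].ravel(),4))
```

```text
144 [0.0655 0.0655 0.0654 0.0168 0.0158 0.0171]
147 [0.0638 0.0639 0.0639 0.017  0.0164 0.0158]
149 [0.064  0.064  0.0639 0.0026 0.0021 0.0029]
150 [ 0.0639  0.0639  0.064  -0.0024 -0.0029 -0.0031]
151 [ 0.0639  0.0639  0.0641 -0.0073 -0.0082 -0.0098]
152 [ 0.0637  0.064   0.0638 -0.0105 -0.0134 -0.0117]
153 [ 0.0635  0.0635  0.0634 -0.0135 -0.0129 -0.0124]
155 [ 0.0626  0.0626  0.0626 -0.0131 -0.0134 -0.0129]
160 [ 0.0602  0.0603  0.0603 -0.0123 -0.0134 -0.0135]
200 [ 0.0411  0.0414  0.0414 -0.0125 -0.0138 -0.0138]
362 [-0.0508 -0.0514 -0.0502 -0.0139 -0.0131 -0.0145]
366 [-0.0541 -0.054  -0.0533 -0.0131 -0.0132 -0.014 ]
368 [-0.0814 -0.0814 -0.0813  0.0164  0.0163  0.0163]
370 [-0.0836 -0.0841 -0.0826  0.017   0.0175  0.0159]
```

```bash
python3 -m pendant '[[[-2.1,0.1,0],[0,0,0]],[[0,0,1.15],[0,0,0]],[[0,0,0],[0,0,0]]]'; python3 -m pendant '[[[0,0,0],[0,0,0]],[[0,0,0],[0,0,0]],[[0,0,0],[0,0,0]],[[0,0,0],[0,0,0]],[[0,0,0],[0,0,0]],[[0,0,0],[0,0,0]],[[0,0,0],[0,0,0]],[[0,0,0],[0,0,0]]]' 0 55; python3 -m pendant '[[[0,0,-1.2],[0,0,0]],[[0,0,0],[0,0,0]],[[0,0,0],[0,0,0]]]'
cat >> h.py <<'E'
M=np.array([.5915,-.153]); _a=np.radians(6); ya=np.array([-np.sin(_a),np.cos(_a)]);xa=np.array([np.cos(_a),np.sin(_a)])
def rk(p): q=np.array(p)[:2]-M; return np.round([q@xa*1000,q@ya*1000-105],1)
E
python3 - <<'E'
from h import *
s=rec(); snap('wrist',9); p=s['position']; R=np.array(s['eef_rot'])
d=np.load("/tmp/wrist9.npz"); W=cloud(d); L=(W-p)@R
print(rk(p))
for r in (100,102,104,106,108,110,120,150,200,240): print(r,np.round(L[r,275:287:5,[0,2]].ravel(),4))
for lo in (.04,.06,.075):
    m=(abs(L[...,0]-lo)<.002)&(abs(L[...,2]+.0245)<.006)&(abs(L[...,1])<.03)
    print(lo,np.percentile(L[m][:,1],[2,98]))
E
```

```text
t: 9.7
position: [0.6011, -0.2525, 0.0021]
eef_rot: [[-0.105, 0.994, -0.002], [0.994, 0.105, 0.001], [0.001, -0.002, -1.0]]
contact_force: [-0.2, -0.3, -0.1]
grip_width: 0.698
t: 10.7
position: [0.602, -0.2525, 0.0037]
eef_rot: [[-0.106, 0.994, 0.0], [0.994, 0.106, 0.0], [0.0, 0.0, -1.0]]
contact_force: [0.2, 1.2, 2.1]
grip_width: 0.256
t: 11.08
position: [0.602, -0.2526, 0.0158]
eef_rot: [[-0.106, 0.994, 0.0], [0.994, 0.106, -0.0], [-0.0, 0.0, -1.0]]
contact_force: [-0.4, 1.0, -0.5]
grip_width: 0.253
[   0.  -205.1]
100 [0.0883 0.0882 0.0882 0.0174 0.0171 0.0168]
102 [0.0872 0.0873 0.0872 0.0167 0.0183 0.017 ]
104 [ 0.0844  0.0844  0.0844 -0.0244 -0.0238 -0.0241]
106 [ 0.0836  0.0836  0.0836 -0.0242 -0.0242 -0.025 ]
108 [ 0.0828  0.0828  0.0828 -0.0253 -0.0247 -0.0246]
110 [ 0.0821  0.082   0.082  -0.0236 -0.0263 -0.0256]
120 [ 0.0781  0.0781  0.0781 -0.0241 -0.0241 -0.0239]
150 [ 0.0659  0.0658  0.0659 -0.0249 -0.0245 -0.0251]
200 [ 0.0439  0.0444  0.0441 -0.0239 -0.0259 -0.0248]
240 [ 0.0253  0.0252  0.0257 -0.0248 -0.0247 -0.0258]
0.04 [-0.01041901  0.01200987]
0.06 [-0.01037696  0.01210163]
0.075 [-0.01051251  0.01214279]
```

View pics/wrist9.png

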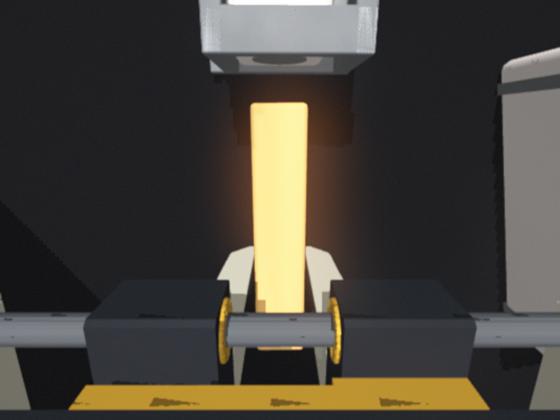

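Block is level with its underside about 12 mm up; its front (row 104) faces the channel (row 72). Pushing in stages.

```bash
python3 -m pendant '[[[0.8,0,0],[0,0,0]],[[0.8,0,0],[0,0,0]],[[0.8,0,0],[0,0,0]],[[0.8,0,0],[0,0,0]]]'
python3 - <<'E'
from h import *
s=rec(); snap('wrist',10); print(rk(s['position']),s['qpos'])
E
```

```text
t: 11.62
position: [0.5986, -0.2204, 0.0157]
eef_rot: [[-0.106, 0.994, 0.0], [0.994, 0.106, -0.001], [-0.001, 0.0, -1.0]]
contact_force: [-1.1, -4.0, -0.3]
grip_width: 0.253
[   0.  -172.8] [-2.43855600e+01  4.33367865e+01  8.80282084e+01 -3.43452833e-02
  4.86108727e+01 -3.04516096e+01]
```

View pics/wrist10.png

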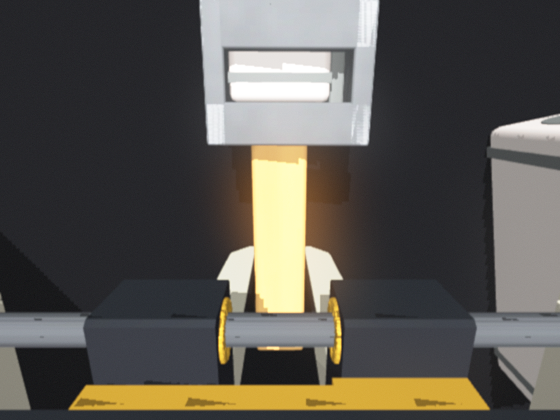

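Cartridge's grey band now shows in the strap window (row 75), so it is moving; force is 4 N. Continuing.

```bash
python3 -m pendant '[[[0.8,0,0],[0,0,0]],[[0.8,0,0],[0,0,0]],[[0.8,0,0],[0,0,0]],[[0.8,0,0],[0,0,0]],[[0.6,0,0],[0,0,0]],[[0.5,0,0],[0,0,0]],[[0.4,0,0],[0,0,0]],[[0,0,0],[0,0,0]]]'
python3 - <<'E'
from h import *
s=rec(); snap('wrist',11); print(rk(s['position'])); snap('scene',11)
a=cv2.imread("pics/scene11.png")[180:300,180:350]; cv2.imwrite("pics/scene11c.png",cv2.resize(a,(800,565),interpolation=cv2.INTER_CUBIC))
E
```

```text
t: 12.68
position: [0.5936, -0.1736, 0.0156]
eef_rot: [[-0.106, 0.994, -0.0], [0.994, 0.106, 0.0], [0.0, -0.0, -1.0]]
contact_force: [-0.9, 0.3, -0.5]
grip_width: 0.255
[-1.000e-01 -1.258e+02]
```

View pics/wrist11.png

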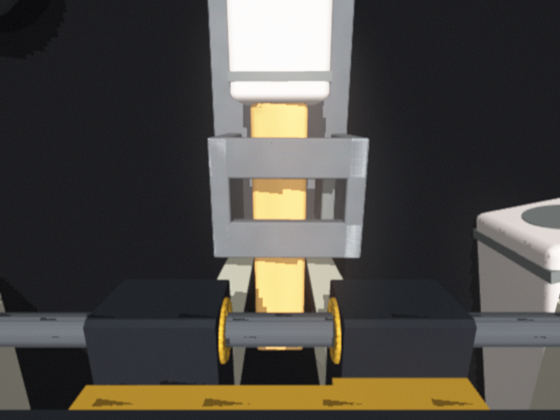

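View pics/scene11c.png

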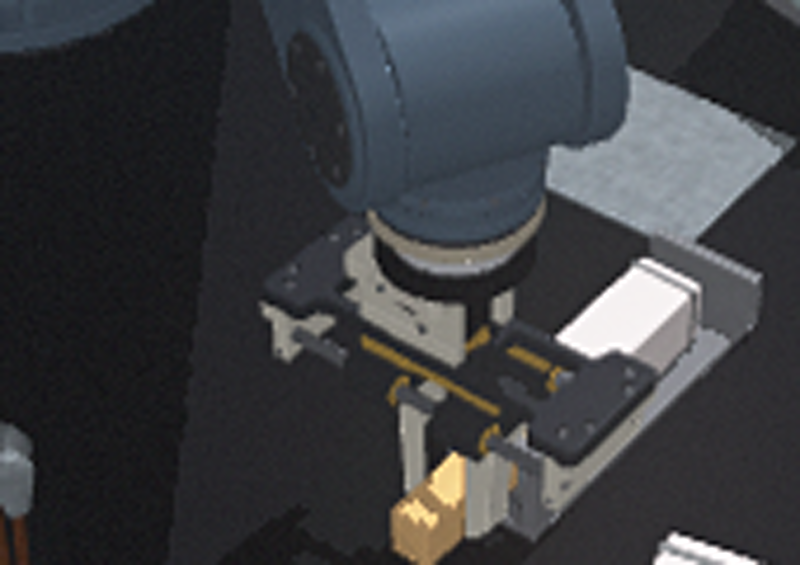

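The cartridge is clear: its rear edge (row 100) lies beyond the straps (row 137). I'll withdraw and set the block down on the counter.

```bash
python3 -m pendant '[[[-1.5,0,0],[0,0,0]],[[-2,0,0],[0,0,0]],[[-2,0,0],[0,0,0]],[[-2,0,0],[0,0,0]],[[-1.5,0,0],[0,0,0]],[[-1,0,0],[0,0,0]],[[0,0,0.9],[0,0,0]],[[0,0,0.25],[0,0,0]]]';  python3 -m pendant '[[[0,0,0],[0,0,0]],[[0,0,0],[0,0,0]]]'; python3 -m pendant '[[[0,0,0],[0,0,0]],[[0,0,0],[0,0,0]],[[0,0,0],[0,0,0]],[[0,0,0],[0,0,0]],[[0,0,-3],[0,0,0]],[[0,0,-5],[0,0,0]],[[0,0,-5],[0,0,0]],[[0,0,-3],[0,0,0]]]' 0.8;  python3 - <<'E'
from h import *
s=rec(); snap('wrist',12); print(rk(s['position']));snap('top',12)
E
```

```text
t: 13.78
position: [0.6037, -0.2729, 0.0037]
eef_rot: [[-0.106, 0.994, -0.002], [0.994, 0.106, 0.001], [0.001, -0.001, -1.0]]
contact_force: [-8.3, 2.9, 18.0]
grip_width: 0.256
t: 14.02
position: [0.6042, -0.2729, 0.0039]
eef_rot: [[-0.106, 0.994, -0.0], [0.994, 0.106, 0.0], [0.0, -0.0, -1.0]]
contact_force: [-0.3, 0.1, -0.7]
grip_width: 0.257
t: 15.02
position: [0.6048, -0.2738, 0.167]
eef_rot: [[-0.106, 0.994, 0.003], [0.994, 0.106, -0.001], [-0.002, 0.002, -1.0]]
contact_force: [0.1, 0.8, -1.1]
grip_width: 0.801
[   0.6 -226.5]
```

View pics/wrist12.png

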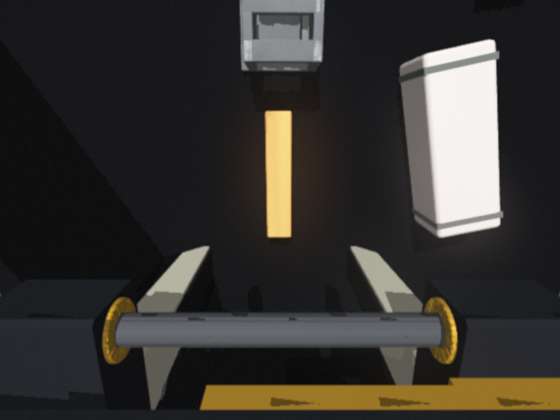

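View pics/top12.png

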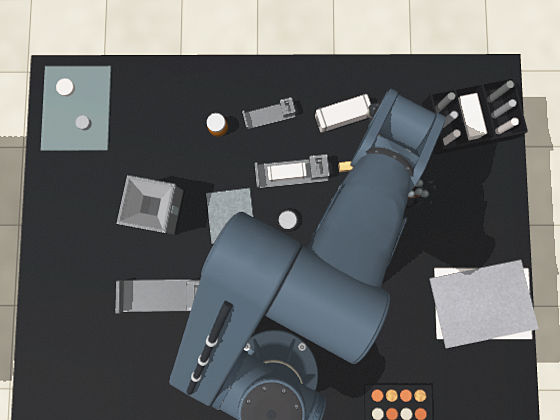

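Block lies flat on the counter (column 278, rows 110–238), and the cartridge is on the rack's open part. Moving over the cartridge.

```bash
python3 -m pendant '[[[5,0,0],[0,0,0]],[[5.8,0,0],[0,0,0]],[[5.8,0,0],[0,0,0]],[[4,0,0],[0,0,0]],[[0,0,0],[0,0,0]],[[0,0,0],[0,0,0]]]' 0.75;  python3 - <<'E'
from h import *
s=rec(); snap('wrist',13); p=s['position']; print(rk(p))
d=np.load("/tmp/wrist13.npz"); W=cloud(d); rgb=d['pixels'].astype(int); R=np.array(s['eef_rot']); L=(W-p)@R
m=(W[...,2]>.038)&(W[...,2]<.05)&(rgb.min(-1)>120)
k,l,st,c=cv2.connectedComponentsWithStats(m.astype(np.uint8))
for i in range(1,k):
    if st[i,4]>500: print(st[i],rect(W[l==i][:,:2]),rk(rect(W[l==i][:,:2])[0]),'tool',np.median(L[l==i],0))
E
```

```text
t: 15.88
position: [0.5823, -0.0691, 0.1635]
eef_rot: [[-0.106, 0.994, -0.001], [0.994, 0.106, -0.0], [0.0, -0.001, -1.0]]
contact_force: [0.8, -0.4, -0.6]
grip_width: 0.749
[ -0.3 -20.6]
[ 256  106   48  124 5603] (array([ 0.5798, -0.034 ]), array([ 40.1, 108.4]), 6.3) [ 0.8 14.6] tool [0.03958856 0.00080342 0.11899927]
```

View pics/wrist13.png

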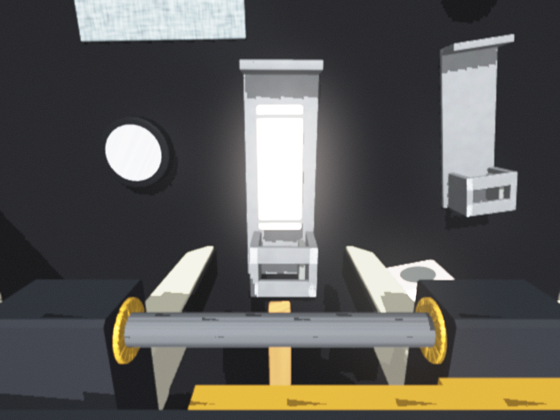

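Cartridge spans rows 106–230 at column 280, centre near (0.5795, -0.034). Grasping it at the centre.

```bash
python3 -m pendant '[[[3.5,0,2],[0,0,0]],[[0,0,5],[0,0,0]],[[0,0,4.5],[0,0,0]],[[0,0,2.5],[0,0,0]],[[0,0,1.15],[0,0,0]],[[0,0,0],[0,0,0]],[[0,0,0],[0,0,0]]]'; python3 -m pendant '[[[0,0,0],[0,0,0]],[[0,0,0],[0,0,0]],[[0,0,0],[0,0,0]],[[0,0,0],[0,0,0]],[[0,0,0],[0,0,0]],[[0,0,0],[0,0,0]],[[0,0,0],[0,0,0]]]' 0 35;  python3 - <<'E'
from h import *
s=rec(); snap('wrist',14);print(rk(s['position']))
E
```

```text
t: 16.8
position: [0.5795, -0.0342, 0.0137]
eef_rot: [[-0.105, 0.994, 0.002], [0.994, 0.105, -0.0], [-0.0, 0.002, -1.0]]
contact_force: [-0.2, 0.4, 0.5]
grip_width: 0.75
t: 17.68
position: [0.5788, -0.0338, 0.0128]
eef_rot: [[-0.106, 0.994, 0.0], [0.994, 0.106, 0.0], [-0.0, 0.0, -1.0]]
contact_force: [-0.4, 0.2, 4.6]
grip_width: 0.431
[-0.2 14.9]
```

View pics/wrist14.png

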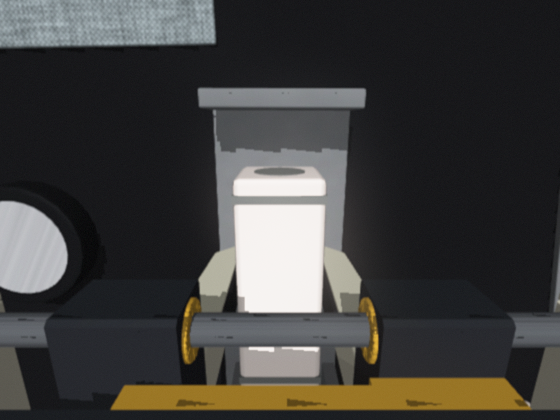

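```bash
python3 -m pendant '[[[0,0,-3],[0,0,0]],[[0,0,-4.5],[0,0,0]],[[0,0,-4.5],[0,0,0]],[[4.8,-2.85,-4],[0,0,0]],[[4.8,-2.85,-4],[0,0,0]],[[4.8,-2.85,-3],[0,0,0]],[[4.8,-2.85,0],[0,0,0]],[[0,0,0],[0,0,0]]]'
python3 - <<'E'
from h import *
s=rec(); snap('wrist',15);print(s['position'])
E
python3 -m pendant '[[[0,0,3],[0,0,-0.183]],[[0,0,3],[0,0,-0.183]],[[0,0,3],[0,0,-0.183]],[[0,0,3],[0,0,-0.183]],[[0,0,3],[0,0,-0.183]],[[0,0,3],[0,0,-0.183]],[[0,0,0],[0,0,-0.183]],[[0,0,0],[0,0,0]]]'
python3 - <<'E'
from h import *
s=rec(); snap('wrist',16);print(s['position'],s['qpos'])
E
```

```text
t: 18.73
position: [0.4496, 0.1384, 0.2352]
eef_rot: [[-0.109, 0.994, -0.0], [0.994, 0.109, 0.0], [0.0, -0.0, -1.0]]
contact_force: [0.6, -0.2, -1.3]
grip_width: 0.425
[0.44964632 0.13843967 0.23516233]
t: 19.77
position: [0.4519, 0.1356, 0.0544]
eef_rot: [[-0.983, 0.185, -0.001], [0.185, 0.983, -0.0], [0.001, -0.0, -1.0]]
contact_force: [0.5, -0.5, -1.2]
grip_width: 0.431
[0.45189486 0.13558278 0.05436473] [ 1.10485142e+01  2.68084554e+01  1.13229876e+02 -1.00760488e-02
  4.00168026e+01 -6.82804734e+01]
```

View pics/wrist15.png

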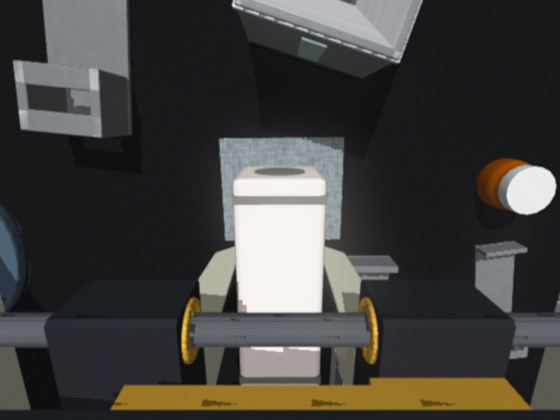

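View pics/wrist16.png

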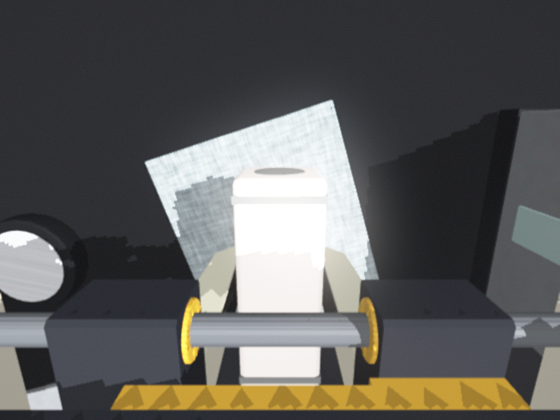

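Jaw axis is at 79.35°, parallel to the dock, with the cartridge over the mat. Setting it down.

```bash
python3 -m pendant '[[[0.7,0.3,2],[0,0,0]],[[0,0,1.5],[0,0,0]],[[0,0,0.6],[0,0,0]],[[0,0,0.3],[0,0,0]],[[0,0,0],[0,0,0]]]'; python3 -m pendant '[[[0,0,0],[0,0,0]],[[0,0,0],[0,0,0]],[[0,0,0],[0,0,0]],[[0,0,-2],[0,0,0]],[[0,0,-5],[0,0,0]],[[0,0,-5],[0,0,0]],[[0,0,-5],[0,0,0]],[[0,0,-5],[0,0,0]]]' 0.75;  python3 - <<'E'
from h import *
s=rec(); snap('wrist',17);print(s['position'])
E
```

```text
t: 20.45
position: [0.4454, 0.1406, 0.0112]
eef_rot: [[-0.983, 0.183, 0.0], [0.183, 0.983, 0.0], [-0.0, 0.0, -1.0]]
contact_force: [0.2, -0.8, -1.0]
grip_width: 0.426
t: 21.45
position: [0.4449, 0.1406, 0.2329]
eef_rot: [[-0.983, 0.183, 0.0], [0.183, 0.983, 0.0], [-0.0, 0.0, -1.0]]
contact_force: [-0.2, -0.1, 0.4]
grip_width: 0.749
[0.44488419 0.14059947 0.23291034]
```

View pics/wrist17.png

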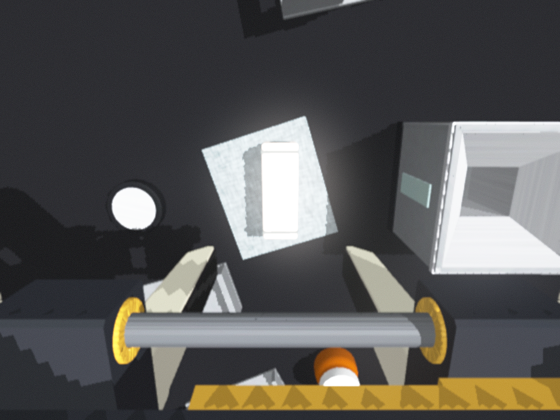

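```bash
cat > m17.py <<'E'
from h import *
def plane(d,px,zp):
    K=np.array(d["intrinsics"]);R=np.array(d["orientation"]);C=np.array(d["xyz"])
    r=np.c_[(px[:,0]-K[0,2])/K[0,0],(px[:,1]-K[1,2])/K[1,1],np.ones(len(px))]@R.T
    return C+r*((zp-C[2])/r[:,2])[:,None]
def throat(d):
    W=cloud(d); z=W[...,2]
    m=((z<.083)&(abs(W[...,0]-.474)<.06)&(abs(W[...,1]-.345)<.055)).astype(np.uint8)
    k,l,s,c=cv2.connectedComponentsWithStats(m); i=1+np.argmax(s[1:,4])
    ct,_=cv2.findContours((l==i).astype(np.uint8),cv2.RETR_EXTERNAL,cv2.CHAIN_APPROX_NONE)
    px=ct[0][:,0,:].astype(float)
    return s[i],rect(plane(d,px,.086)[:,:2])
if __name__=="__main__":
    d=np.load("/tmp/wrist17.npz"); W=cloud(d); rgb=d['pixels'].astype(int); z=W[...,2]
    print('throat wrist',throat(d))
    for n in('top','scene'):
        try: print(n,throat(np.load(f"/tmp/{n}0.npz")))
        except Exception as e: print(n,e)
    m=(z>.032)&(z<.05)&(rgb.min(-1)>120); k,l,s,c=cv2.connectedComponentsWithStats(m.astype(np.uint8))
    for i in range(1,k):
        if s[i,4]>500: print('cart',s[i],rect(W[l==i][:,:2]),np.median(z[l==i]))
    m=(z>.126)&(z<.137)&(abs(W[...,0]-.474)<.09)&(abs(W[...,1]-.345)<.09); print('rim pts',rect(W[m][:,:2]),W[m].min(0),W[m].max(0))
    d=np.load("/tmp/top0.npz"); W=cloud(d); z=W[...,2]
    m=(z>.125)&(z<.14)&(abs(W[...,0]-.474)<.09)&(abs(W[...,1]-.345)<.09); print('rim top',rect(W[m][:,:2]))
E
python3 m17.py
```

```text
throat wrist (array([ 459,  167,   59,   50, 2464], dtype=int32), (array([0.4754, 0.345 ]), array([49.2, 48.9]), 79.46))
top (array([140, 196,  21,  20, 311], dtype=int32), (array([0.474, 0.347]), array([50.6, 49.8]), 80.14))
scene (array([371, 173,   8,  22,  61], dtype=int32), (array([0.5617, 0.2557]), array([ 15.9, 106.9]), 30.58))
cart [ 261  143   38   96 3393] (array([0.4489, 0.1429]), array([ 40.1, 108.9]), 79.74) 0.04156123349757457
rim pts (array([0.4747, 0.3369]), array([116. , 132.8]), 79.62) [0.39907811 0.26869687 0.12600241] [0.55030798 0.3830294  0.13190719]
rim top (array([0.474 , 0.3462]), array([135.1, 133.3]), 79.52)
```

Cartridge lies on the mat (columns 261–299, rows 143–239), released; dock throat shows at columns 459–518, rows 167–217. Next: lean the tool 35° about the jaw axis and take the cartridge by its +x end.

```bash
python3 -m pendant '[[[0,0,0],[0,0.153,0]],[[0,0,0],[0,0.153,0]],[[0,0,0],[0,0.153,0]],[[0,0,0],[0,0.152,0]],[[-5,0,0],[0,0,0]],[[-5,0,1],[0,0,0]],[[-4.7,0,2.7],[0,0,0]],[[0,0,3],[0,0,0]]]' 0.7; python3 -m pendant '[[[0,0,0],[0,0,0]],[[0,0,0],[0,0,0]]]'
python3 - <<'E'
from h import *
s=rec(); snap('wrist',18);snap('scene',18);print(s['position'],s['qpos'])
p=s['position'];R=np.array(s['eef_rot']); print(R.round(3).tolist()); T=np.array([.4694,.1362,.0116]); print('to go (tool cm)',(T-p)@R*100)
E
```

```text
t: 22.5
position: [0.5259, 0.1251, 0.0882]
eef_rot: [[-0.804, 0.184, -0.566], [0.151, 0.983, 0.105], [0.576, -0.001, -0.818]]
contact_force: [0.2, -0.2, 0.1]
grip_width: 0.7
t: 22.75
position: [0.5267, 0.1257, 0.0931]
eef_rot: [[-0.806, 0.183, -0.562], [0.15, 0.983, 0.105], [0.572, 0.001, -0.82]]
contact_force: [-0.2, -1.0, 1.0]
grip_width: 0.702
[0.52668769 0.12573064 0.09309722] [  4.18642157  45.59360646  78.47024119   8.37906231  89.9356505
 -77.87093207]
[[-0.806, 0.183, -0.562], [0.15, 0.983, 0.105], [0.572, 0.001, -0.82]]
to go (tool cm) [ 0.11426926 -0.0216683  10.0159531 ]
```

View pics/wrist18.png

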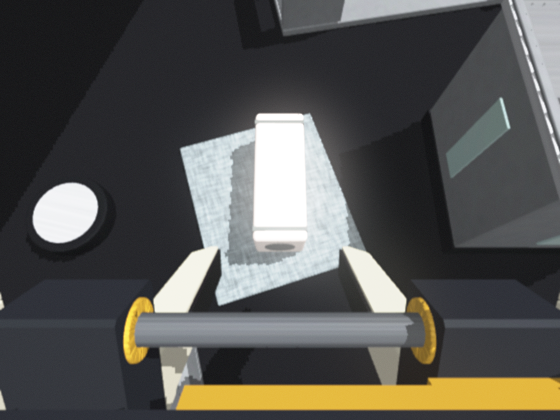

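View pics/scene18.png

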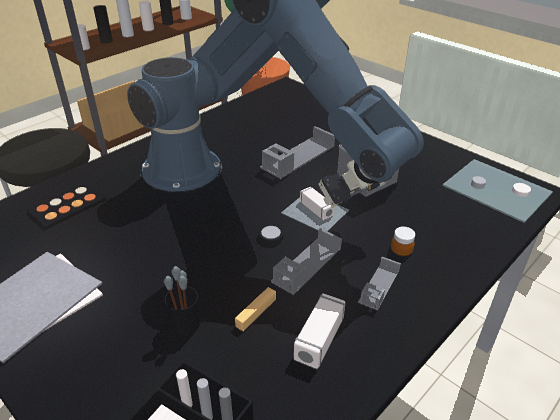

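Run:
```python
from h import *
d=np.load("/tmp/wrist18.npz");W=cloud(d)
for r in (112,114,116,120,225,230,234,238,242,246,250): print(r,np.round(W[r,280],4), 'along',round(float((W[r,280,:2]-[.4455,.1406])@[.983,-.183])*1000,1))
for r in(150,200):
    c=np.where((W[r,:,2]>.035)&(W[r,:,2]<.05))[0]; print(r,c.min(),c.max(),np.round(W[r,c.min()],4),np.round(W[r,c.max()],4))
```

```text
112 [ 0.3643  0.1593 -0.0015] along -83.3
114 [ 0.3659  0.159  -0.0024] along -81.6
116 [0.3989 0.1527 0.0413] along -48.1
120 [0.4027 0.152  0.0414] along -44.1
225 [0.4921 0.1354 0.0422] along 46.7
230 [0.4954 0.1347 0.0409] along 50.1
234 [0.4984 0.1342 0.0407] along 53.1
238 [0.5011 0.1337 0.04  ] along 56.0
242 [0.5036 0.1332 0.0377] along 58.4
246 [0.5038 0.1332 0.0258] along 58.7
250 [0.5038 0.1333 0.0114] along 58.6
150 255 458 [0.4256 0.1273 0.0394] [0.4598 0.2811 0.0493]
200 254 470 [0.4683 0.1197 0.0401] [0.5008 0.2747 0.0495]
```

```bash
python3 -m pendant '[[[-0.05,0,3.5],[0,0,0]],[[0,0,3],[0,0,0]],[[0,0,2],[0,0,0]],[[0,0,1],[0,0,0]],[[0,0,0.4],[0,0,0]],[[0,0,0],[0,0,0]],[[0,0,0],[0,0,0]]]'
python3 - <<'E'
from h import *
s=rec(); snap('wrist',19);print(s['position'])
E
```

```text
t: 23.72
position: [0.471, 0.1359, 0.0109]
eef_rot: [[-0.806, 0.183, -0.563], [0.15, 0.983, 0.105], [0.573, 0.0, -0.82]]
contact_force: [0.3, -0.3, 0.4]
grip_width: 0.701
[0.47099312 0.13594163 0.010913  ]
```

View pics/wrist19.png

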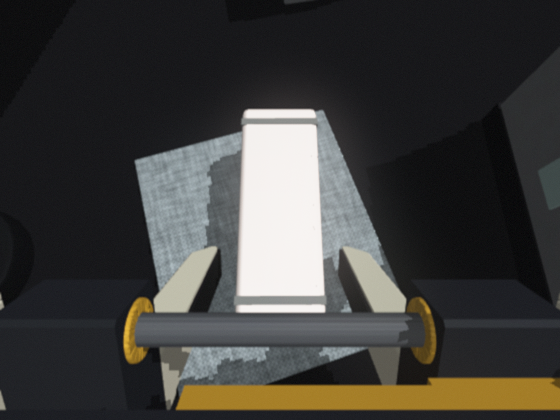

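```bash
python3 -m pendant '[[[0,0,0],[0,0,0]],[[0,0,0],[0,0,0]],[[0,0,0],[0,0,0]],[[0,0,0],[0,0,0]],[[0,0,0],[0,0,0]],[[0,0,0],[0,0,0]],[[0,0,0],[0,0,0]]]' 0 50; python3 -m pendant '[[[1.1,0,-1.6],[0,0,0]],[[2.3,0,-3.3],[0,0,0]],[[2.9,0,-4.1],[0,0,0]],[[2.9,0,-4.1],[0,0,0]],[[2.9,0,-4.1],[0,0,0]],[[2.3,0,-3.3],[0,0,0]],[[0,0,0],[0,0,0]]]'
python3 - <<'E'
from h import *
s=rec(); snap('wrist',20);print(s['position'],s['qpos'])
E
```

```text
t: 24.65
position: [0.4704, 0.136, 0.0105]
eef_rot: [[-0.805, 0.183, -0.564], [0.15, 0.983, 0.105], [0.574, 0.0, -0.819]]
contact_force: [0.6, -0.6, 0.0]
grip_width: 0.426
t: 25.52
position: [0.4707, 0.1361, 0.2644]
eef_rot: [[-0.809, 0.183, -0.559], [0.149, 0.983, 0.105], [0.569, 0.002, -0.822]]
contact_force: [0.1, 0.5, -1.6]
grip_width: 0.43
[0.47072764 0.13609941 0.2643946 ] [  5.49249903  29.16494178  81.35017068   9.34270119 102.91443647
 -74.66185705]
```

View pics/wrist20.png

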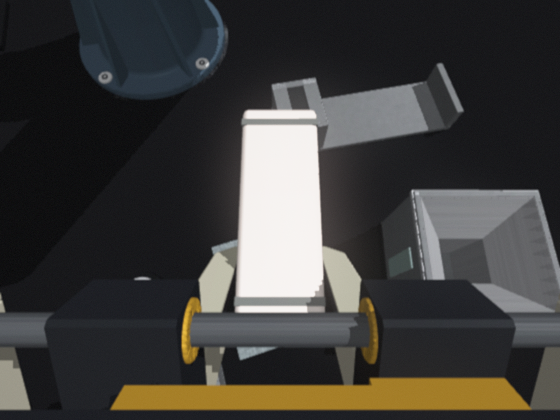

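```bash
python3 -m pendant '[[[0,4,0],[0,0,0]],[[0,5.5,0],[0,0,0]],[[0,5.5,0],[0,0,0]],[[0,5.5,0],[0,0,0]],[[0,0,0],[0,-0.1745,0]],[[0,0,0],[0,-0.1745,0]],[[0,0,0],[0,-0.1745,0]],[[0,0,0],[0,0,0]]]'
python3 - <<'E'
from h import *
s=rec(); print(s['position'],s['qpos'])
E
python3 -m pendant '[[[0,0,0],[0,-0.1745,0]],[[0,0,0],[0,-0.1745,0]],[[0,0,0],[0,-0.1745,0]],[[0,0,0],[0,0,0]]]';python3 - <<'E'
from h import *
s=rec(); print(s['position'],s['qpos']); snap('wrist',21);snap('scene',21)
E
```

```text
t: 26.58
position: [0.5055, 0.338, 0.261]
eef_rot: [[-0.98, 0.181, -0.087], [0.18, 0.984, 0.015], [0.088, -0.001, -0.996]]
contact_force: [0.1, -0.9, -1.7]
grip_width: 0.426
[0.50552402 0.33797699 0.26095781] [ 27.95568762  26.08866278  79.78822395   3.17724945  78.13109144
 -52.39913164]
t: 27.08
position: [0.5059, 0.3372, 0.259]
eef_rot: [[-0.893, 0.183, 0.41], [0.164, 0.983, -0.08], [-0.418, -0.004, -0.908]]
contact_force: [0.7, -0.1, -0.7]
grip_width: 0.429
[0.50588702 0.33715001 0.25896171] [ 37.49747302  17.30913848  96.33204923 -23.4845241   51.83143707
 -29.74527443]
```

View pics/scene21.png

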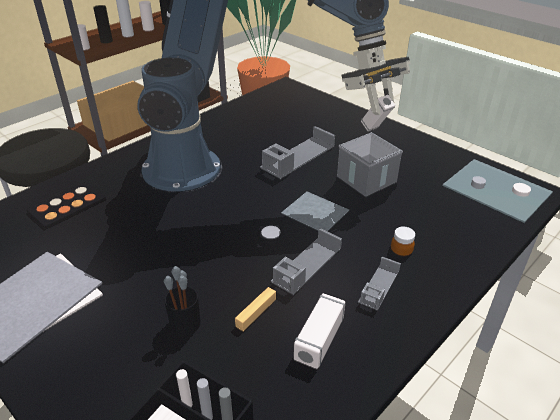

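```bash
python3 -m pendant '[[[0,0,0],[0,-0.1745,0]],[[0,0,0],[0,-0.1745,0]],[[0,0,0],[0,-0.1745,0]],[[0,0,0],[0,0,0]],[[0,0,0],[0,0,0]]]';python3 - <<'E'
from h import *
s=rec(); print(s['position'],s['qpos']); snap('wrist',22);snap('scene',22); snap('top',22)
a=cv2.imread("pics/scene22.png")[60:220,280:480]; cv2.imwrite("pics/scene22c.png",cv2.resize(a,(750,600),interpolation=cv2.INTER_CUBIC))
E
```

```text
t: 27.8
position: [0.5089, 0.3346, 0.2602]
eef_rot: [[-0.606, 0.194, 0.771], [0.113, 0.981, -0.157], [-0.787, -0.008, -0.617]]
contact_force: [0.7, 0.5, -0.7]
grip_width: 0.423
[0.50890936 0.33464563 0.26021008] [ 46.5008452   17.70225109 108.51681391 -69.37707744  45.50694598
  15.83339238]
```

View pics/scene22c.png

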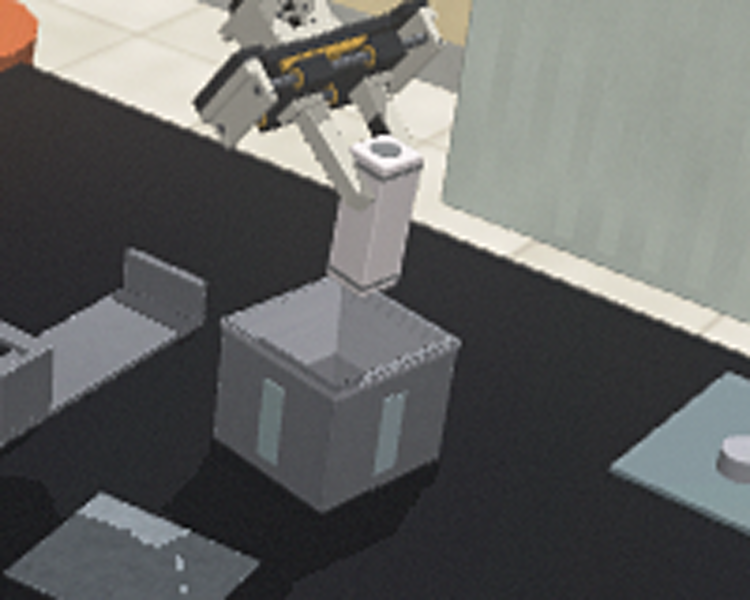

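View pics/wrist22.png

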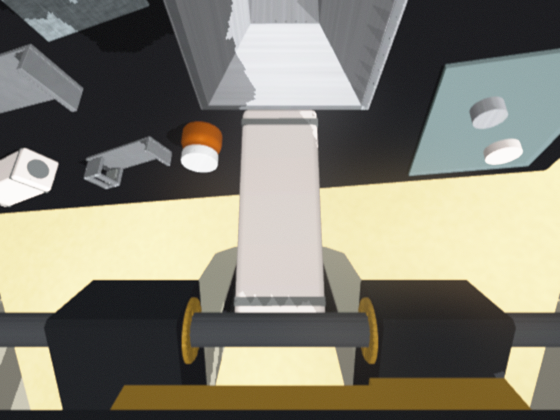

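View pics/top22.png

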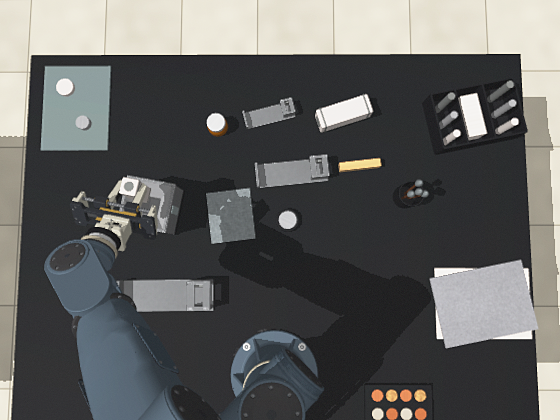

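Cartridge hangs upright above the funnel (scene crop: bottom at about (365,285), funnel centre about (340,350)). A few degrees remain to settle.

```bash
python3 -m pendant '[[[0,0,0],[0,0,0]],[[0,0,0],[0,0,0]]]';cat > g.py <<'E'
from h import *
s=rec(); p=s['position'];R=np.array(s['eef_rot']); print('q',np.round(s['qpos'],1)); print('z',R[:,2].round(3),'y',R[:,1].round(3))
G=p-.0188*R[:,2]; print('G',G.round(4))
E
python3 g.py
python3 - <<'E'
from h import *
# cartridge axis tilt from scene/top clouds
for n in('scene','top'):
    d=np.load(f'/tmp/{n}22.npz') ; W=cloud(d); rgb=d['pixels'].astype(int)
    m=(W[...,2]>.14)&(W[...,2]<.32)&(rgb.min(-1)>100)&(abs(W[...,0]-.49)<.06)&(abs(W[...,1]-.34)<.06)
    P=W[m]; print(n,m.sum(),P.min(0),P.max(0))
    for z0 in (.19,.21,.23,.25,.27,.285):
        q=P[abs(P[:,2]-z0)<.006]
        if len(q)>5: print(z0,q.mean(0).round(4),len(q))
    q=P[P[:,2]>np.percentile(P[:,2],98)-.004]; print('top face',rect(q[:,:2]),len(q))
E
```

```text
t: 28.2
position: [0.5081, 0.3349, 0.2603]
eef_rot: [[-0.604, 0.191, 0.774], [0.112, 0.982, -0.155], [-0.789, -0.007, -0.614]]
contact_force: [0.7, -0.4, -1.3]
grip_width: 0.426
q [ 46.6  17.7 108.7 -69.8  45.5  16.3]
z [ 0.774 -0.155 -0.614] y [ 0.191  0.982 -0.007]
G [0.4936 0.3379 0.2718]
scene 1083 [0.4315421  0.29614854 0.18132673] [0.52303522 0.39018228 0.31998323]
0.19 [0.5026 0.3246 0.1903] 53
0.21 [0.5021 0.3231 0.2102] 72
0.23 [0.5035 0.3244 0.23  ] 75
0.25 [0.5079 0.3242 0.2498] 61
0.27 [0.5057 0.318  0.2703] 92
0.285 [0.4953 0.323  0.2862] 148
top face (array([0.4543, 0.3424]), array([95. , 18.3]), 76.62) 51
top 656 [0.43081089 0.30248715 0.18807872] [0.52093564 0.38163352 0.31500716]
0.21 [0.4864 0.3224 0.2095] 28
0.27 [0.4986 0.327  0.2727] 36
0.285 [0.4928 0.3367 0.2866] 111
top face (array([0.4518, 0.3415]), array([84.6, 28.6]), 76.58) 43
```

```bash
python3 -m pendant '[[[0,0,0],[0,-0.05,0]],[[1.1,0.3,-1.6],[0,0,0]],[[0,0,0],[0,0,0]],[[0,0,0],[0,0,0]]]'; python3 g.py
python3 - <<'E'
from h import *
snap('scene',23); snap('top',23); snap('wrist',23)
a=cv2.imread("pics/scene23.png")[60:220,280:480]; b=cv2.imread("pics/top23.png")[140:260,80:230]
cv2.imwrite("pics/s23.png",np.hstack([cv2.resize(a,(400,320),interpolation=cv2.INTER_CUBIC),cv2.resize(b,(400,320),interpolation=cv2.INTER_CUBIC)]))
E
```

```text
t: 28.7
position: [0.4898, 0.3417, 0.2605]
eef_rot: [[-0.564, 0.191, 0.803], [0.104, 0.982, -0.16], [-0.819, -0.007, -0.573]]
contact_force: [-0.3, -0.8, -2.0]
grip_width: 0.426
q [ 49.7  17.8 110.5 -74.1  48.1  22.4]
z [ 0.803 -0.16  -0.573] y [ 0.191  0.982 -0.007]
G [0.4747 0.3448 0.2712]
```

View pics/s23.png

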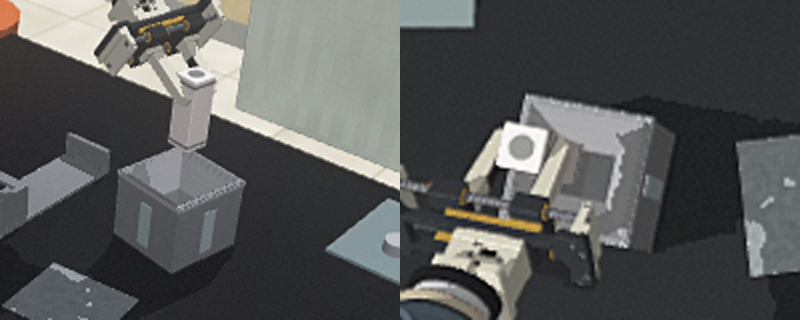

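View pics/wrist23.png

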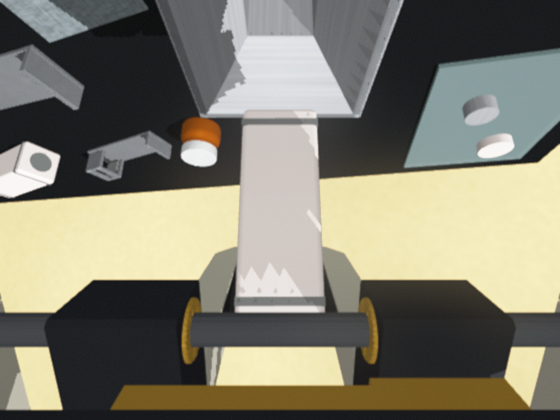

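Run:
```python
from h import *
from m17 import plane
for n in('top','scene'):
    d=np.load(f'/tmp/{n}23.npz'); W=cloud(d); rgb=d['pixels'].astype(int)
    m=(W[...,2]>.278)&(W[...,2]<.303)&(rgb.min(-1)>60)&(abs(W[...,0]-.48)<.035)&(abs(W[...,1]-.345)<.035)
    k,l,s,c=cv2.connectedComponentsWithStats(m.astype(np.uint8)); i=1+np.argmax(s[1:,4]); P=W[l==i]
    print(n,s[i],rect(P[:,:2]),np.median(P[:,2]))
    if n=='scene':
        m=(W[...,2]>.17)&(W[...,2]<.25)&(abs(W[...,0]-.48)<.045)&(abs(W[...,1]-.335)<.045)
        P=W[m]; print(m.sum(), rect(P[:,:2]),P[:,2].min())
        for z0 in (.19,.205,.22,.235):
            q=P[abs(P[:,2]-z0)<.006]; print(z0,q.mean(0).round(4),rect(q[:,:2]))
```

```text
top [110 186  32  23 472] (array([0.4719, 0.3462]), array([67.5, 53. ]), 89.98) 0.2927245411342959
scene [362  86  26  20 268] (array([0.4747, 0.3443]), array([70.6, 55.8]), 87.39) 0.28999340208685276
412 (array([0.486 , 0.3307]), array([54.3, 35.8]), 34.51) 0.17969327631328125
0.19 [0.4846 0.3297 0.19  ] (array([0.487 , 0.3306]), array([54.4, 34.5]), 37.37)
0.205 [0.4854 0.3296 0.2051] (array([0.4865, 0.3307]), array([51.7, 28. ]), 35.16)
0.22 [0.4865 0.3313 0.2198] (array([0.4859, 0.3305]), array([53.7, 33.3]), 34.07)
0.235 [0.4854 0.3301 0.2355] (array([0.4851, 0.3307]), array([53.3, 30.2]), 30.48)
```

Run:
```python
from h import *
from m17 import plane
d=np.load('/tmp/scene0.npz'); W=cloud(d)
m=(W[...,2]>.1265)&(W[...,2]<.136)&(abs(W[...,0]-.475)<.1)&(abs(W[...,1]-.345)<.1); print('rim scene',rect(W[m][:,:2]),m.sum())
# outer silhouette of dock at rim: contour hull
m=(W[...,2]>.02)&(abs(W[...,0]-.475)<.1)&(abs(W[...,1]-.345)<.1)
z=W[...,2]
for lo,hi in((.02,.06),(.06,.1),(.1,.125)):
    # outer faces facing camera only
    q=W[(z>lo)&(z<hi)&(abs(W[...,0]-.475)<.1)&(abs(W[...,1]-.345)<.1)]
    print(lo,rect(q[:,:2]))
# side faces: normals along dock x(+) and y(-)
a=np.radians(-10.5); ex=np.array([np.cos(a),np.sin(a)]); ey=np.array([-np.sin(a),np.cos(a)])
q=W[(z>.02)&(z<.11)&(abs(W[...,0]-.475)<.1)&(abs(W[...,1]-.345)<.1)][:,:2]
X=q@ex;Y=q@ey
print('dock +x face',np.percentile(X,[90,95,99]),'-y face',np.percentile(Y,[1,5,10]), 'center est', (np.percentile(X,95)-.065)*ex+(np.percentile(Y,5)+.065)*ey)
d=np.load('/tmp/scene23.npz'); W=cloud(d);z=W[...,2]
q=W[(z>.185)&(z<.235)&(abs(W[...,0]-.48)<.045)&(abs(W[...,1]-.335)<.045)][:,:2]; X=q@ex;Y=q@ey
print('cart faces',np.percentile(X,[90,95,99]),np.percentile(Y,[1,5,10]),'center est', (np.percentile(X,95)-.02)*ex+(np.percentile(Y,5)+.02)*ey)
```

```text
rim scene (array([0.478 , 0.3407]), array([139.2, 135.4]), 79.53) 346
0.02 (array([0.4769, 0.3378]), array([136.5, 135.4]), 78.93)
0.06 (array([0.4761, 0.3391]), array([138.3, 135.9]), 80.07)
0.1 (array([0.4755, 0.339 ]), array([136.4, 138.5]), 80.89)
dock +x face [0.4712771  0.47222247 0.47383695] -y face [0.35340064 0.3550426  0.35618881] center est [0.47695017 0.33879855]
cart faces [0.42875486 0.4296978  0.43063271] [0.39950119 0.40102774 0.40198841] center est [0.47956359 0.3393161 ]
```

Scene-camera faces put the cartridge within about 3 mm of the dock axis. Descending to just above the throat.

```bash
python3 -m pendant '[[[2.1,0,1.2],[0,0,0]],[[2.1,0,1.4],[0,0,0]],[[1.5,0,1],[0,0,0]],[[1.2,0,0.8],[0,0,0]],[[0,0,0],[0,0,0]],[[0,0,0],[0,0,0]]]'; python3 g.py
python3 - <<'E'
from h import *
snap('scene',24); snap('wrist',24)
a=cv2.imread("pics/scene24.png")[60:220,280:480]; b=cv2.imread("pics/wrist24.png")
cv2.imwrite("pics/s24.png",np.hstack([cv2.resize(a,(400,320),interpolation=cv2.INTER_CUBIC),cv2.resize(b,(400,320))]))
E
```

```text
t: 29.6
position: [0.4862, 0.3419, 0.1791]
eef_rot: [[-0.564, 0.191, 0.804], [0.104, 0.982, -0.16], [-0.819, -0.006, -0.573]]
contact_force: [0.0, -0.1, -1.2]
grip_width: 0.429
q [ 50.   25.8 113.7 -84.2  46.3  37.5]
z [ 0.804 -0.16  -0.573] y [ 0.191  0.982 -0.006]
G [0.4711 0.3449 0.1898]
```

View pics/s24.png

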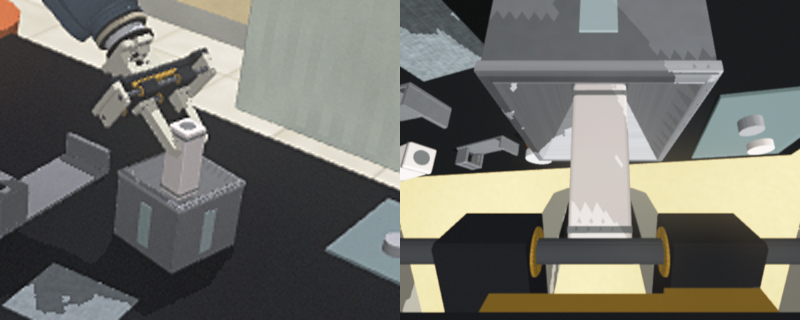

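j4 is at -84°, with its limit at -90°, so I'll yaw the tool 4° back towards radial (the well has room), recentre 2–3 mm and lower a little.

```bash
python3 -m pendant '[[[0,0,0],[-0.057,0,-0.04]],[[-0.1,0.1,0.2],[0,0,0]],[[0,0,0],[0,0,0]],[[0,0,0],[0,0,0]]]'; python3 g.py; python3 -m pendant '[[[0.8,0,0.57],[0,0,0]],[[0.8,0,0.57],[0,0,0]],[[0,0,0],[0,0,0]]]'; python3 g.py;  python3 - <<'E'
from h import *
snap('scene',25); snap('wrist',25)
a=cv2.imread("pics/scene25.png")[60:220,280:480]; b=cv2.imread("pics/wrist25.png")
cv2.imwrite("pics/s25.png",np.hstack([cv2.resize(a,(400,320),interpolation=cv2.INTER_CUBIC),cv2.resize(b,(400,320))]))
E
```

```text
t: 30.2
position: [0.4884, 0.3428, 0.1783]
eef_rot: [[-0.57, 0.123, 0.812], [0.065, 0.992, -0.104], [-0.819, -0.007, -0.574]]
contact_force: [-0.2, -0.1, -1.2]
grip_width: 0.427
q [ 48.9  24.9 115.5 -88.8  42.9  38.4]
z [ 0.812 -0.104 -0.574] y [ 0.123  0.992 -0.007]
G [0.4731 0.3447 0.1891]
t: 30.58
position: [0.4873, 0.3452, 0.1608]
eef_rot: [[-0.575, 0.126, 0.808], [0.064, 0.992, -0.109], [-0.815, -0.011, -0.579]]
contact_force: [0.0, 0.0, -1.2]
grip_width: 0.427
q [ 49.2  27.  115.4 -89.9  43.1  40.7]
z [ 0.808 -0.109 -0.579] y [ 0.126  0.992 -0.011]
G [0.4722 0.3473 0.1717]
```

View pics/s25.png

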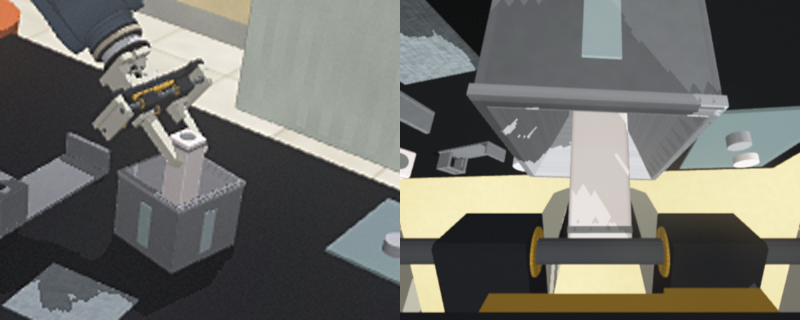

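j4 has moved to -89.9°, so that yaw went the wrong way. Reversing it straight away, with a small lift.

```bash
python3 -m pendant '[[[-0.8,0,-0.57],[0.057,0,0.04]],[[0,0,0],[0.057,0,0.04]],[[0,0,0],[0,0,0]],[[0,0,0],[0,0,0]]]'; python3 g.py
```

```text
t: 31.18
position: [0.4874, 0.345, 0.1714]
eef_rot: [[-0.559, 0.262, 0.787], [0.142, 0.965, -0.22], [-0.817, -0.011, -0.577]]
contact_force: [0.0, -1.3, -1.0]
grip_width: 0.426
q [ 51.   28.  111.1 -79.9  49.6  37. ]
z [ 0.787 -0.22  -0.577] y [ 0.262  0.965 -0.011]
G [0.4726 0.3492 0.1822]
```

```bash
python3 -m pendant '[[[-0.1,-0.38,0.15],[0,0,0]],[[0.6,0,0.42],[0,0,0]],[[0,0,0],[0,0,0]],[[0,0,0],[0,0,0]]]'; python3 g.py
python3 - <<'E'
from h import *
snap('scene',26); snap('wrist',26)
a=cv2.imread("pics/scene26.png")[60:220,280:480]; b=cv2.imread("pics/wrist26.png")
cv2.imwrite("pics/s26.png",np.hstack([cv2.resize(a,(400,320),interpolation=cv2.INTER_CUBIC),cv2.resize(b,(400,320))]))
d=np.load('/tmp/scene26.npz'); W=cloud(d);z=W[...,2]
a=np.radians(-13); ex=np.array([np.cos(a),np.sin(a)]); ey=np.array([-np.sin(a),np.cos(a)])
q=W[(z>.14)&(z<.175)&(abs(W[...,0]-.48)<.045)&(abs(W[...,1]-.335)<.045)][:,:2]; X=q@ex;Y=q@ey
print('cart center est', (np.percentile(X,95)-.02)*ex+(np.percentile(Y,5)+.02)*ey,len(q),'scene dock ~(.477,.339)')
E
```

```text
t: 31.68
position: [0.4882, 0.341, 0.164]
eef_rot: [[-0.559, 0.263, 0.786], [0.143, 0.965, -0.221], [-0.817, -0.011, -0.577]]
contact_force: [-0.3, -0.0, -0.6]
grip_width: 0.429
q [ 50.6  28.6 111.6 -81.1  49.2  38.5]
z [ 0.786 -0.221 -0.577] y [ 0.263  0.965 -0.011]
G [0.4734 0.3451 0.1749]
cart center est [0.47607514 0.32920541] 180 scene dock ~(.477,.339)
```

View pics/s26.png

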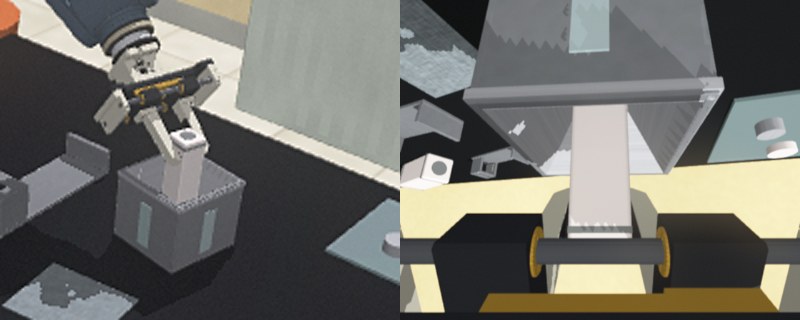

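```bash
python3 -m pendant '[[[0.5,0,0.35],[0,0,0]],[[0.5,0,0.35],[0,0,0]],[[0,0,0],[0,0,0]],[[0,0,0],[0,0,0]]]'; python3 g.py
```

```text
t: 32.28
position: [0.4881, 0.3409, 0.1519]
eef_rot: [[-0.559, 0.263, 0.786], [0.143, 0.965, -0.221], [-0.817, -0.011, -0.577]]
contact_force: [0.8, -0.2, -1.3]
grip_width: 0.424
q [ 50.6  29.9 111.8 -82.4  49.   40.5]
z [ 0.786 -0.221 -0.577] y [ 0.263  0.965 -0.011]
G [0.4734 0.3451 0.1628]
```

No contact force with the bottom about 14 mm into the throat. Releasing.

```bash
python3 -m pendant '[[[0,0,0],[0,0,0]],[[0,0,0],[0,0,0]],[[0,0,0],[0,0,0]],[[0,0,0],[0,0,0]]]' 0.65
python3 - <<'E'
from h import *
snap('scene',27); snap('wrist',27)
a=cv2.imread("pics/scene27.png")[60:220,280:480]; b=cv2.imread("pics/wrist27.png")
cv2.imwrite("pics/s27.png",np.hstack([cv2.resize(a,(400,320),interpolation=cv2.INTER_CUBIC),cv2.resize(b,(400,320))]))
E
```

```text
t: 32.78
position: [0.4881, 0.3409, 0.1521]
eef_rot: [[-0.559, 0.263, 0.786], [0.143, 0.965, -0.221], [-0.817, -0.011, -0.577]]
contact_force: [-0.2, -0.6, -0.5]
grip_width: 0.643
```

View pics/s27.png

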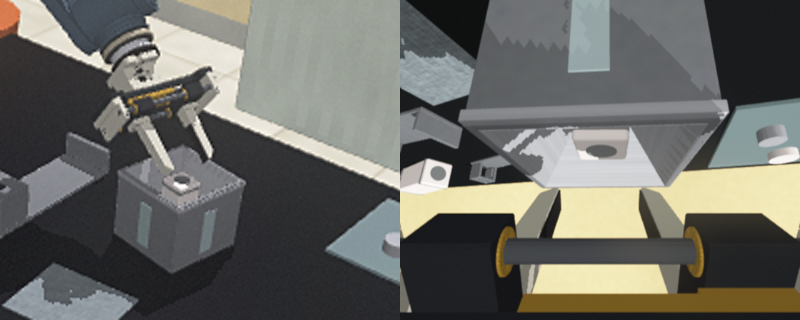

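The cartridge dropped into the well (its top shows low in the funnel at about (180,185) in the scene crop). I'll move the arm up and check.

```bash
python3 -m pendant '[[[-3,0,-2.1],[0,0,0]],[[-4,0,-2.9],[0,0,0]],[[-3,0,-4],[0,0,0]],[[0,0,-5],[0,0,0]],[[0,0,-5],[0,0,0]],[[0,0,0],[0,0,0]]]'; python3 g.py
python3 - <<'E'
from h import *
for n in('scene','top'):
    d=snap(n,28); W=cloud(d); rgb=d['pixels'].astype(int)
    m=(W[...,2]>.095)&(W[...,2]<.14)&(abs(W[...,0]-.475)<.032)&(abs(W[...,1]-.343)<.032)&(rgb.min(-1)>185)
    P=W[m]; print(n,m.sum(), np.percentile(P[:,2],[5,50,95]) if len(P) else '', rect(P[:,:2]) if len(P)>3 else '')
a=cv2.imread("pics/scene28.png"); b=cv2.imread("pics/top28.png")[100:280,80:430]
cv2.imwrite("pics/s28a.png",cv2.resize(a[100:320,140:460],(800,550),interpolation=cv2.INTER_CUBIC))
cv2.imwrite("pics/s28b.png",cv2.resize(b,(800,411),interpolation=cv2.INTER_CUBIC))
E
```

```text
t: 33.62
position: [0.3933, 0.3699, 0.3454]
eef_rot: [[-0.558, 0.26, 0.788], [0.145, 0.966, -0.217], [-0.817, -0.007, -0.576]]
contact_force: [0.8, 0.8, -0.1]
grip_width: 0.648
q [ 62.1  10.5 106.1 -61.3  65.4  15.8]
z [ 0.788 -0.217 -0.576] y [ 0.26   0.966 -0.007]
G [0.3785 0.3739 0.3563]
scene 67 [0.11507142 0.11839245 0.12170227] (array([0.4748, 0.3433]), array([39.1, 39.6]), 76.86)
top 162 [0.10462445 0.12016981 0.12382161] (array([0.4698, 0.3386]), array([62.5, 39.6]), 74.27)
```

View pics/s28a.png

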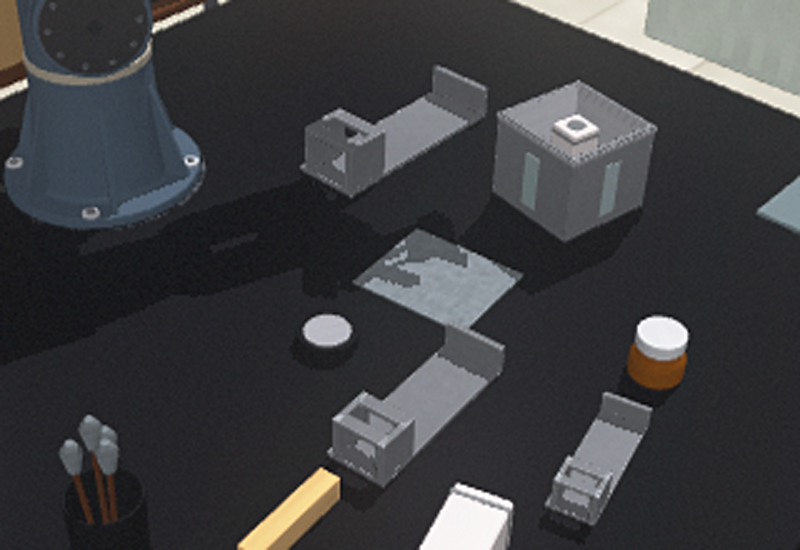

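View pics/s28b.png

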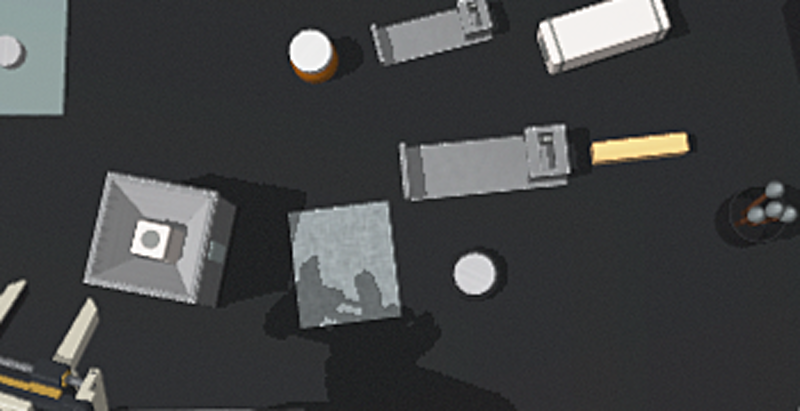

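Cartridge top is at about 0.119 m (0.120 m expected when home), seated and level. Last, I'll compare the three leave-alone objects with the first pictures, then hand in.

Run:
```python
from h import *
for n in ('0','28'):
    d=np.load(f'/tmp/top{n}.npz'); W=cloud(d); z=W[...,2]
    for nm,c,r in(('compact',(.438,-.035),.06),('jar',(.717,.17),.05),('cup',(.507,-.378),.06),('block',(.599,-.248),.08)):
        m=(z>.012)&(z<.2)&(np.hypot(W[...,0]-c[0],W[...,1]-c[1])<r); print(n,nm,m.sum(),np.nanmean(W[m],0).round(4) if m.sum() else '')
from station import *
s=state(); print(s['t'],s['contact_force']); print(job_done())
```

```text
0 compact 418 [ 0.4383 -0.0351  0.0186]
0 jar 359 [0.714  0.1699 0.0476]
0 cup 564 [ 0.5061 -0.3757  0.0894]
0 block 0 
28 compact 417 [ 0.4383 -0.0353  0.0186]
28 jar 360 [0.7138 0.1702 0.0478]
28 cup 566 [ 0.506  -0.3758  0.0893]
28 block 378 [ 0.5987 -0.2465  0.0288]
33.725 [0.34078086 0.779663   0.11284643]
the job is handed in; nothing more can be done
None
```

The job is done and handed in at 33.7 s, with no verdict reported. I pushed the cartridge clear of the straps with the block and laid the block flat on the bare counter. I then set the cartridge down on the mat, retook it by one end with the tool leaned over, and dropped it end-first into the dock well.

**Last checks**
- **Cartridge:** it stands level in the well. Its top is about 118–120 mm above the counter, against 120 mm when fully home.
- **Block:** it lies flat on the counter in front of the rack.
- **Compact, jar and brush cup:** they are within 0.3 mm of where they started.
- **Arm:** clear of everything.

**What went wrong on the way**
- **First push stalled:** I lifted the block before the fingers had fully shut, so it sat 14 mm low and hit the rack's floor edge. The wrist force reached about 59 N, under the 120 N limit. The cartridge did not appear to move. I regripped and pushed again, with about 4 N showing partway through.
- **Joint 4 near its limit:** it briefly reached -89.9° (limit -89.99°) while I lined up over the dock. I backed off at once, and it was at about -82° at release.
- **Camera disagreement:** the cameras disagreed by a few millimetres on the dock's position, and one late scene-camera estimate of the cartridge was about 10 mm off. I took that one to be contaminated and ignored it. The cartridge entered the well without any contact force showing.

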